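# Empty the dish rack into two neat stacks

## Task

Put the dry things away in exactly this order: set the large white-lidded glass tub squarely in the middle of the cork mat (long sides along the mat's long sides), stack the small orange-lidded tub squarely on it with the long sides in line, stand the blue sugar pot centred on the small tub, then set the white drip cup in the middle of the slate coaster and last stand the steel strainer inside the drip cup. Set everything down gently and upright and let go of each thing before the next, and leave the wooden reamer where it lies.

Things in the scene. Friction and masses are not known exactly. Their poses are not given: they have to be found in the camera images.
- large_tub: Larger clear glass storage tub with a flat WHITE snap-hinged lid, lid shut: one rigid piece, about 0.36 kg, 62 mm wide (its own x) by 100 mm long (its own y) by 56 mm high with the lid, straight flat sides. Hinge and clip are on the two short ends and stand out 5 mm. Origin: centre of its underside, z up. Starts upright on the rack's floor, long axis roughly along the rack's y.
- small_tub: Smaller clear glass storage tub with a flat ORANGE snap-hinged lid, lid shut: one rigid piece, about 0.24 kg, 54 mm wide (its own x) by 82 mm long (its own y) by 45 mm high with the lid, straight flat sides. Hinge and clip are on the two short ends and stand out 5 mm. Origin: centre of its underside, z up. Starts upright on the rack's floor, long axis roughly along the rack's y.
- sugar_pot: Small round BLUE ceramic sugar pot with a white band and a fixed domed lid with a little knob, one rigid piece, about 0.18 kg. Foot 46 mm across; straight side 54 mm across from 8 to 42 mm above the underside; the lid narrows above that to the knob top (16 mm across) at 62 mm. Origin: centre of its underside, z up. Starts upright on the granite.
- drip_cup: Low round open WHITE ceramic drip cup, about 0.15 kg, 66 mm across outside from 10 mm up, 54 mm across the foot, 40 mm high, wall 3.5 mm (mouth 59 mm across), inner floor 5 mm above the underside. Origin: centre of its underside, z up. Starts upright on the rack's floor.
- strainer: Upright steel basket tea strainer with rows of dark holes, open at the top, about 0.07 kg: 46 mm across (36 mm at the foot, widening to 46 mm over the lowest 8 mm; 48 mm at the rim), 78 mm high. Inside the drip cup it stands on the cup's floor with about 6 mm of play all round. Origin: centre of its underside, z up. Starts upright on the rack's floor.
- cork_mat: Light brown rectangular cork mat fixed to the granite, 85 mm (its own x) by 120 mm (its own y), 8 mm thick. Origin: centre of its underside (on the granite, z = 0), z up.
- slate_coaster: Round dark grey slate coaster fixed to the granite, 92 mm across, 6 mm thick. Origin: centre of its underside (on the granite, z = 0), z up.
- reamer: Wooden citrus reamer lying on the granite, 116 mm long along its own y (ribbed cone to +y, grip to -y), up to 38 mm across and high. Origin: under its middle, at granite level. Not to be moved.
- rack: Teal silicone dish rack fixed to the granite, 296 mm (its own x) by 336 mm (its own y) outside, flat floor 10 mm above the granite, wall 8 mm thick and 32 mm high all round, a row of low prongs (8 mm across, tops 25 mm above the granite) along its own x through the middle. The four things in it stand 70 mm either way in x and 80 mm either way in y from its middle. Origin: centre of its underside, z up.
Not all that is in view belongs to the job. What is shaped like the small_tub but green is not meant. What is shaped like the sugar_pot but green is not meant.

How it is judged:
By the outcome, as a careful person would: the job done as asked, in the order asked, and still so for the second after the job is handed in, with the robot touching nothing.
It also fails if it takes over 131 s, if anything falls off the work surface, if the arm or the gripper's body presses on something with over 40 N, if the wrist force passes 120 N, or if a joint passes its speed limit or range.

## Robot

A 6-joint arm with a two-finger parallel gripper is mounted at the origin on the work surface. World frame = base frame: x ahead of the robot, y to its left, z up, the work surface at z = 0. Lengths are in m, angles in rad, forces in N, time in s.
With the tool pointing down it reaches from about 0.4 to 0.825 m from the base axis. Payload 7 kg.
Tool frame: the origin (TCP) lies on the centre line of the jaws, within the pads' length; the fingertips stand 25 mm ahead of it and the grasp point (between the pads) lies 6 mm ahead of it; z points along the fingers, y is the line along which they close (so a half turn about z gives the same grasp; the last joint's range is limited). The gripper opens to 88 mm and grips with 3 to 60 N. Pads are 19 mm wide; open, the fingers measure 130 mm over their backs; the gripper's body (78 mm by 193 mm) begins 47 mm behind the grasp point.
Start: joints at [-0.891, 0.359, 0.012, 0, -1.224, -0.288], TCP at [0.258, -0.624, 0.252] pointing down, gripper open.
Joint ranges: [-3.07, 3.07], [-1.43, 2.12], [-1.02, 1.25], [-3.03, 1.67], [-3.05, -0], [-3.03, 3.03]. Speed limits (rad/s): [2.39, 2.39, 3.01, 3.14, 3.14, 3.14].

## Interface

Orientations are given as [roll, pitch, yaw] about the fixed x, y, z axes, in that order (R = Rz(yaw) Ry(pitch) Rx(roll)).
In Python, from station import readout, vision, arm gives the robot as it stands. The module is installed in compiled form; this text tells all that it offers.
- The arm moves only by the tool carry_out, never from a script. Its argument "commands" is a list of rows, each an object with "dp": the shift along the tool's x, y, z in m, a list of three; "rotation": the turn, a rotation vector about the tool's x, y, z in degrees, a list of three. In form: [{"dp": [dx, dy, dz], "rotation": [wx, wy, wz]}, ...]. A call has 1 to 8 rows; each row shifts and turns the commanded pose from where the row before left it, along the tool's axes as they then stand; what a row does not reach is not made up. A row lasts 1/8 s, in which the tool goes at most 62.5 mm and 10.7 degrees, less where a joint would pass 70% of its speed; a pose out of reach is approached as far as the arm can. A call with a gripper value outside its range is refused whole. "grip" is the finger opening in m, from 0 to 0.0876, set as the call begins (left out, the last holds). The fingers move at their own pace and stop on an object; "force" is the grip in N (left out, the last holds). Time passes only in rows, so rows that do not move let the fingers close. It gives the time, the measured TCP pose, the force, the opening and the grip force at its end, in the units of the state.
- readout.get_state(): the state, without advancing time (a new reading comes with each control period).
- vision.grab_frame(name): name is "side" or "top"; returns (picture, depth): 384x512x3 uint8, red, green, blue; 384x512 float32, m along the optical axis (not along the pixel's ray), 0 where there is no reading.
- vision.calibration(name): a dict with "fovy" (degrees; the focal length in pixels is half the picture's height over the tangent of half this angle, whatever the lens; pixels are square), "cx", "cy" (the principal point, pixels), "origin" and "attitude" of the camera in the world. Camera axes: x right, y down, z forward; pixel columns grow to the right and rows downward; lengths in m; the calibration is good to about 2 mm. A picture is of the moment at which its call begins. calibration takes no time and is no camera call.
- arm.job_done(): hands the job in; it is judged then, once.
Trained networks look in the newest picture that a camera, given by its name, has taken for a name from the list of things; names that differ only in an ending like _2 or _b are one class to them, and where a whole thing is asked for, a point or a joint stands for the part that bears it (a point fixed in the world has none). Each returns a list of dicts, best first, with "score" (0 to 1); they miss things now and then, are a little off and sometimes report something else, mostly with a low value. They report only what shows in the picture. A call takes as long as a camera call. They do not tell look-alikes from the thing itself.
- vision.trace(label, camera): "pixels" (384x512 bool, what is visible of it) and "position" ([row, column] in pixels, amid what is visible of it).
The state is a dict: "t": time; "q": joint angles; "qd": joint speeds; "joint_efforts": joint torques, N m; "eef_pos": TCP position; "ee_rot": TCP orientation; "force": force on the tool from outside, world axes, zero at the start; "moment": the same for the moment, N m; "width": finger opening in m; "gripper_force": force on a finger pad.
Only numpy, scipy, OpenCV 4.12 (cv2) and the standard library are available. Lean on these libraries where they do the work, as an engineer would, in place of code of your own. Each camera call takes 0.05 s, during which the arm holds its last target. There are 200 camera calls.

## Working session

There is one attempt and no reset: what is moved stays moved. The work goes in short steps, Python scripts to look and compute and a tool call to move; the robot and the scene stay as the last step left them, time stands still between calls to the robot, and variables do not carry over. Pictures are saved under pics/ and viewed, at most 15 in all, crops included, and the job is handed in when it is done.

Besides the shell and the picture viewer there is one more tool, called as name(argument=value, ...), one argument or row to a line, values as JSON. carry_out: Moves the arm, as the interface text tells. Its arguments: {"type":"object","properties":{"commands":{"type":"array"},"grip":{"type":"number"},"force":{"type":"number"}},"required":["commands"]}

```bash
mkdir -p pics
cat > h.py <<'E'
import numpy as np, cv2
from station import readout, vision, arm
def cam(n):
    c=vision.calibration(n); return c
def R(c):
    a=np.array(c['attitude'],float)
    if a.shape==(3,3): return a
    if a.size==4: raise Exception(a)
    from scipy.spatial.transform import Rotation as Ro
    return Ro.from_euler('xyz',a).as_matrix()
def cloud(n,d):
    c=cam(n); f=192/np.tan(np.radians(c['fovy'])/2)
    v,u=np.mgrid[:384,:512]
    P=np.stack([(u-c['cx'])/f*d,(v-c['cy'])/f*d,d],-1)
    return P@R(c).T+np.array(c['origin'])
def grab(n,save=None):
    p,d=vision.grab_frame(n)
    if save: cv2.imwrite(f'pics/{save}.png',p[:,:,::-1])
    return p,d,cloud(n,d)
E
python3 - <<'E'
from h import *
for n in('top','side'):
    print(cam(n)); p,d,W=grab(n,n+'0'); print(np.nanmin(d[d>0]),d.max())
    np.savez(f'{n}0.npz',p=p,W=W,d=d)
    for l in['large_tub','small_tub','sugar_pot','drip_cup','strainer','cork_mat','slate_coaster','reamer','rack']:
        for r in vision.trace(l,n):
            m=r['pixels']&(d>0)
            if m.sum(): print(n,l,round(r['score'],2),np.round(r['position']),m.sum(),np.round(np.median(W[m],0),3),np.round(np.percentile(W[m][:,2],95),3))
print(readout.get_state())
E
```

```text
{'fovy': 53.47240917369206, 'cx': 249.48451738038855, 'cy': 197.01857162081498, 'origin': array([0.36890726, 0.01213753, 0.92072112]), 'attitude': array([-3.00936049, -0.01494287, -1.58367935])}
0.19456923 1.8394319
top large_tub 0.59 [143. 179.] 1380 [0.607 0.16  0.066] 0.069
top small_tub 0.96 [200. 176.] 954 [0.471 0.165 0.055] 0.058
top small_tub 0.87 [289.  97.] 1170 [0.279 0.343 0.045] 0.048
top small_tub 0.82 [276. 160.] 1090 [0.3   0.194 0.045] 0.048
top sugar_pot 0.98 [214. 307.] 447 [ 0.441 -0.133  0.049] 0.06
top sugar_pot 0.76 [210. 264.] 432 [ 0.454 -0.031  0.049] 0.06
top drip_cup 0.77 [135. 111.] 739 [0.637 0.324 0.023] 0.051
top strainer 0.58 [198. 102.] 563 [0.486 0.338 0.057] 0.088
top cork_mat 0.87 [222. 380.] 1709 [ 0.424 -0.315  0.008] 0.011
top slate_coaster 0.91 [136. 285.] 1034 [ 0.645 -0.094  0.006] 0.009
top slate_coaster 0.42 [139. 376.] 485 [ 0.624 -0.31   0.029] 0.037
top rack 0.76 [174. 140.] 15425 [0.544 0.258 0.011] 0.034
{'fovy': 53.56169402071001, 'cx': 263.28952360855754, 'cy': 194.56432212139802, 'origin': array([-0.14331916,  0.57356738,  0.778153
[... 804 characters left out ...]
72.] 8259 [0.526 0.266 0.01 ] 0.033
{'t': 1.0, 'q': array([-8.90894751e-01,  3.58596137e-01,  1.19032437e-02, -5.39133110e-06,
       -1.22412036e+00, -2.88099783e-01]), 'qd': array([-0.00018362, -0.00097251,  0.0021363 , -0.00094834, -0.00153181,
       -0.00142338]), 'joint_efforts': array([ 7.93012418e-05, -5.82386541e+01,  2.93305099e+01,  7.00251326e+00,
        1.25025140e-02, -5.70247516e-05]), 'eef_pos': array([ 0.25772354, -0.62383118,  0.25156419]), 'ee_rot': array([ 3.14157499e+00,  5.31644142e-08, -2.74979269e+00]), 'force': array([-0.16281674, -0.23735255, -0.41432899]), 'moment': array([-0.00389994, -0.01410479,  0.00206059]), 'gripper_force': 0.0, 'width': 0.08725031885129989}
```

View pics/top0.png

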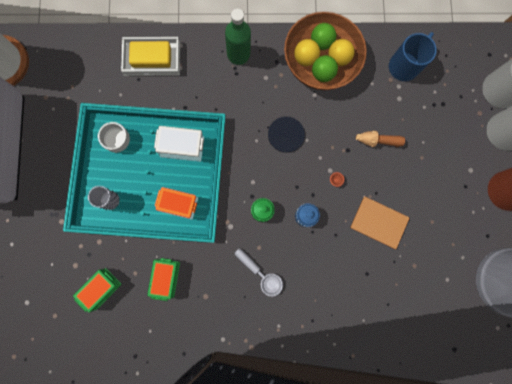

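View pics/side0.png

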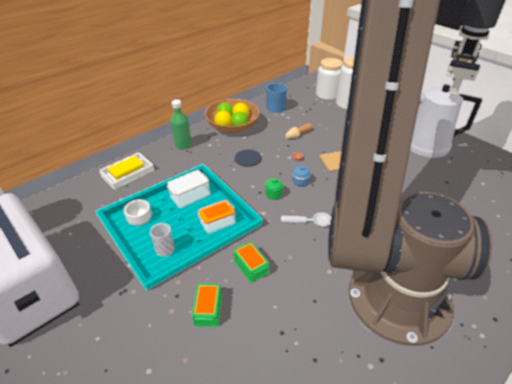

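The top view shows the white tub at (143,179), the orange-lid clear tub at (203,176), the cup at (137,113) and the strainer at (197,100). The blue pot is at (214,308), the mat at (222,380) and the coaster at (134,286). The green-bodied tubs and the green pot are decoys. The side view agrees. Next I'll measure precisely.

```bash
cat >> h.py <<'E'
def onplane(n,uv,z):
    c=cam(n); f=192/np.tan(np.radians(c['fovy'])/2)
    uv=np.asarray(uv,float).reshape(-1,2)
    r=np.c_[(uv[:,0]-c['cx'])/f,(uv[:,1]-c['cy'])/f,np.ones(len(uv))]@R(c).T
    o=np.array(c['origin']); return (o+r*((z-o[2])/r[:,2])[:,None])[:,:2]
def rect(n,m,z):
    v,u=np.nonzero(m); P=onplane(n,np.c_[u,v],z)
    (c,s,a)=cv2.minAreaRect((P*1000).astype(np.float32))
    if s[0]>s[1]: s=s[::-1]; a+=90   # a: angle of short side, deg
    return np.round(P.mean(0),4),np.round(c,1),np.round(s,1),round((a+90)%180-90,1)
def biggest(m):
    k,l,s,_=cv2.connectedComponentsWithStats(m.astype(np.uint8)); return l==1+np.argmax(s[1:,4])
def top(n,W,m,z,tol=.006): return biggest(m&(abs(W[...,2]-z)<tol))
def goto(x,y,yaw_deg=None,z=None):
    "dp after a turn about tool z"
    s=readout.get_state(); p=s['eef_pos']; yw=s['ee_rot'][2]; t=yw
    if yaw_deg is not None:
        d=(yaw_deg-np.degrees(yw)+90)%180-90; t=yw+np.radians(d); print('turn tool-z deg',round(-d,2))
    D=np.array([x-p[0],y-p[1]]); 
    print('dp',np.round([D@[np.cos(t),np.sin(t)],D@[np.sin(t),-np.cos(t)],0 if z is None else p[2]-z],4),'at',np.round(p,4),np.round(np.degrees(s['ee_rot']),2),'q6',round(s['q'][5],2))
E
python3 - <<'E'
from h import *
for n in('top','side'):
    Z=np.load(n+'0.npz'); p=Z['p'];W=Z['W']; hsv=cv2.cvtColor(p,cv2.COLOR_RGB2HSV)
    X,Y,z=W[...,0],W[...,1],W[...,2]
    box=lambda x,y,r:(abs(X-x)<r)&(abs(Y-y)<r)
    for nm,x,y,h,r in[('large',.605,.163,.066,.08),('small',.47,.168,.055,.07),('mat',.424,-.315,.008,.09),('coaster',.645,-.094,.006,.07),('cuprim',.637,.324,.05,.06),('strrim',.486,.338,.088,.06),('pot',.441,-.133,.05,.04)]:
        b=box(x,y,r)
        if nm=='mat': b&=(hsv[...,1]>90)&(hsv[...,0]<25)
        if nm=='coaster': b&=(z>.003)&(z<.012); 
        t=.015 if nm=='pot' else .006
        m=top(n,W,b,h,t); 
        if nm=='coaster':
            mm=vision
        P=W[m]; print(n,nm,m.sum(),*rect(n,m,h),'depthmean',np.round(P.mean(0),4))
    m=box(.62,-.31,.2)&(z>.012)
    k,l,s,_=cv2.connectedComponentsWithStats((biggest(m)|m).astype(np.uint8))
    for i in range(1,k):
        if s[i,4]>30: print('obst',s[i,4],np.round(W[l==i].min(0),3),np.round(W[l==i].max(0),3))
E
```

```text
top large 1189 [0.6134 0.1603] [613.5 159.8] [ 62.6 108. ] -7.0 depthmean [0.6133 0.1602 0.0662]
top small 882 [0.4728 0.1674] [472.6 166.6] [53.7 90. ] -14.8 depthmean [0.4728 0.1674 0.0552]
top mat 1746 [ 0.4244 -0.3153] [ 425.  -315.6] [ 86.5 121.5] -26.7 depthmean [ 0.4245 -0.3153  0.0079]
top coaster 1016 [ 0.6465 -0.0952] [647.2 -95.7] [89.5 92. ] 88.9 depthmean [ 0.6464 -0.0952  0.0062]
top cuprim 173 [0.6315 0.3179] [631.3 317.8] [65.2 65.6] -88.3 depthmean [0.6317 0.3181 0.0494]
top strrim 86 [0.4872 0.3358] [485.6 330.8] [41. 46.] 49.0 depthmean [0.4874 0.3363 0.0869]
top pot 429 [ 0.4412 -0.1349] [ 441.6 -135. ] [50.6 53.1] -0.7 depthmean [ 0.4413 -0.1352  0.0483]
obst 644 [ 0.783 -0.443  0.012] [ 0.82  -0.361  0.093]
obst 1701 [ 0.739 -0.284  0.012] [ 0.82  -0.11   0.078]
obst 507 [ 0.61  -0.379  0.013] [ 0.649 -0.265  0.041]
obst 94 [ 0.513 -0.23   0.012] [ 0.546 -0.197  0.022]
obst 432 [ 0.42  -0.163  0.013] [ 0.469 -0.11   0.065]
side large 535 [0.6093 0.1613] [607.9 161. ] [ 68.9 108.9] -6.7 depthmean [0.6102 0.1608 0.0652]
side small 476 [0.4687 0.1676] [468.7 167.1] [57.5 90.2] -14.3 depthmean [0.4695 0.1671 0.0541]
side mat 273 [ 0.4392 -0.2908] [ 431.1 -296.4] [77.7 91.4] 61.0 depthmean [ 0.4395 -0.2912  0.0076]
side coaster 344 [ 0.6427 -0.098 ] [643.6 -98.8] [88.1 91.9] 16.0 depthmean [ 0.643  -0.0983  0.0057]
side cuprim 118 [0.6279 0.316 ] [628.3 315.3] [63.4 68.5] 61.9 depthmean [0.6302 0.3152 0.0479]
side strrim 86 [0.4813 0.3265] [480.9 327.1] [43.2 50.4] 57.3 depthmean [0.4835 0.3256 0.0856]
side pot 183 [ 0.4323 -0.1296] [ 433.1 -129.1] [53.4 59.2] 75.3 depthmean [ 0.4346 -0.1324  0.0469]
obst 326 [ 0.778 -0.445  0.012] [ 0.82  -0.362  0.091]
obst 640 [ 0.736 -0.287  0.013] [ 0.82  -0.111  0.076]
obst 193 [ 0.607 -0.383  0.013] [ 0.641 -0.268  0.039]
obst 42 [ 0.511 -0.235  0.013] [ 0.543 -0.2    0.021]
obst 214 [ 0.42  -0.163  0.012] [ 0.467 -0.11   0.064]
```

carry_out(
  commands=[
    {"dp": [0, 0, 0], "rotation": [0, 0, -10]},
    {"dp": [0, 0, 0], "rotation": [0, 0, -10]},
    {"dp": [0, 0, 0], "rotation": [0, 0, -10]},
    {"dp": [0, 0, 0], "rotation": [0, 0, -10]},
    {"dp": [0, 0, 0], "rotation": [0, 0, -10]},
    {"dp": [0, 0, 0], "rotation": [0, 0, -10]},
    {"dp": [0, 0, 0], "rotation": [0, 0, -0.5]},
  ],
  grip=0.0876,
  force=15,
)

```text
t: 1.88
eef_pos: [0.2577, -0.6238, 0.2516]
ee_rot: [-3.142, -0.0, -1.695]
force: [0.8, 0.3, -0.0]
width: 0.0878
gripper_force: 0.0
```

```bash
python3 -c "
from h import *
goto(.611,.1605,-97,.15)"
```

```text
turn tool-z deg -0.09
dp [-0.8215 -0.255   0.1016] at [ 0.2577 -0.6238  0.2516] [-180.     -0.    -97.09] q6 0.77
```

carry_out(
  commands=[
    {"dp": [-0.05, -0.0155, 0], "rotation": [0, 0, 0]},
    {"dp": [-0.05, -0.0155, 0], "rotation": [0, 0, 0]},
    {"dp": [-0.05, -0.0155, 0], "rotation": [0, 0, 0]},
    {"dp": [-0.05, -0.0155, 0], "rotation": [0, 0, 0]},
    {"dp": [-0.05, -0.0155, 0], "rotation": [0, 0, 0]},
    {"dp": [-0.05, -0.0155, 0], "rotation": [0, 0, 0]},
    {"dp": [-0.05, -0.0155, 0], "rotation": [0, 0, 0]},
    {"dp": [-0.05, -0.0155, 0], "rotation": [0, 0, 0]},
  ],
)

```text
t: 2.88
eef_pos: [0.4304, -0.2405, 0.2519]
ee_rot: [-3.141, -0.0, -1.698]
force: [1.7, -0.8, -0.6]
width: 0.0877
gripper_force: 0.0
```

carry_out(
  commands=[
    {"dp": [-0.05, -0.0155, 0], "rotation": [0, 0, 0]},
    {"dp": [-0.05, -0.0155, 0], "rotation": [0, 0, 0]},
    {"dp": [-0.05, -0.0155, 0], "rotation": [0, 0, 0]},
    {"dp": [-0.05, -0.0155, 0], "rotation": [0, 0, 0]},
    {"dp": [-0.05, -0.0155, 0.02], "rotation": [0, 0, 0]},
    {"dp": [-0.05, -0.0155, 0.02], "rotation": [0, 0, 0]},
    {"dp": [-0.05, -0.0155, 0.03], "rotation": [0, 0, 0]},
    {"dp": [-0.0215, -0.007, 0.03], "rotation": [0, 0, 0]},
  ],
)

```text
t: 3.88
eef_pos: [0.5911, 0.115, 0.1507]
ee_rot: [-3.141, 0.0, -1.696]
force: [-0.2, -0.7, 0.5]
width: 0.0877
gripper_force: 0.0
```

```bash
python3 -c "
from h import *
goto(.611,.1605,-97,.05)
p,d,W=grab('side','side1')
p,d,W=grab('top','top1')
cv2.imwrite('pics/c1.png',np.hstack([cv2.resize(cv2.imread('pics/side1.png')[80:300,80:330],None,fx=1.6,fy=1.6),cv2.resize(cv2.imread('pics/top1.png')[60:280,60:310],None,fx=1.6,fy=1.6)]))
"
```

```text
turn tool-z deg -0.19
dp [-0.0476 -0.0142  0.1007] at [0.5911 0.115  0.1507] [-1.7995e+02  2.0000e-02 -9.7190e+01] q6 -0.64
```

View pics/c1.png

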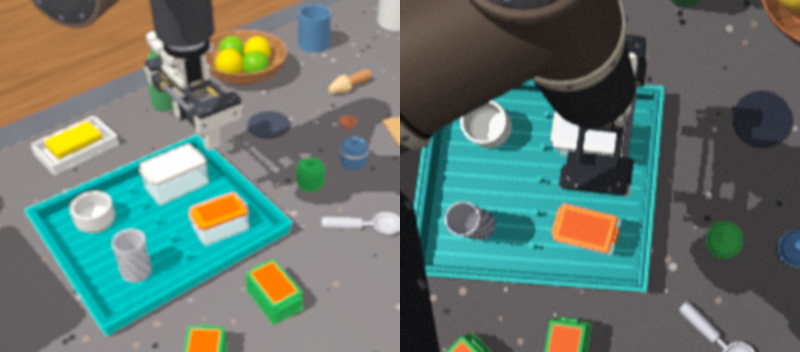

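carry_out(
  commands=[
    {"dp": [-0.024, -0.007, 0], "rotation": [0, 0, 0]},
    {"dp": [-0.0236, -0.0072, 0], "rotation": [0, 0, -0.2]},
    {"dp": [0, 0, 0.02], "rotation": [0, 0, 0]},
    {"dp": [0, 0, 0.02], "rotation": [0, 0, 0]},
    {"dp": [0, 0, 0.02], "rotation": [0, 0, 0]},
    {"dp": [0, 0, 0.02], "rotation": [0, 0, 0]},
    {"dp": [0, 0, 0.02], "rotation": [0, 0, 0]},
    {"dp": [0, 0, 0], "rotation": [0, 0, 0]},
  ],
)

```text
t: 4.97
eef_pos: [0.6099, 0.1581, 0.0509]
ee_rot: [3.14, -0.001, -1.691]
force: [0.4, -0.6, 1.2]
width: 0.0879
gripper_force: 0.0
```

```bash
python3 -c "
from h import *
goto(.611,.1605,-97,.05)
p,d,W=grab('side','side2')
p,d,W=grab('top','top2')
cv2.imwrite('pics/c2.png',np.hstack([cv2.resize(cv2.imread('pics/side2.png')[120:260,100:270],None,fx=2.3,fy=2.3),cv2.resize(cv2.imread('pics/top2.png')[80:220,90:260],None,fx=2.3,fy=2.3)]))
"
```

```text
turn tool-z deg 0.1
dp [-0.0025 -0.0008  0.0009] at [0.6099 0.1581 0.0509] [ 1.7993e+02 -5.0000e-02 -9.6900e+01] q6 -0.68
```

View pics/c2.png

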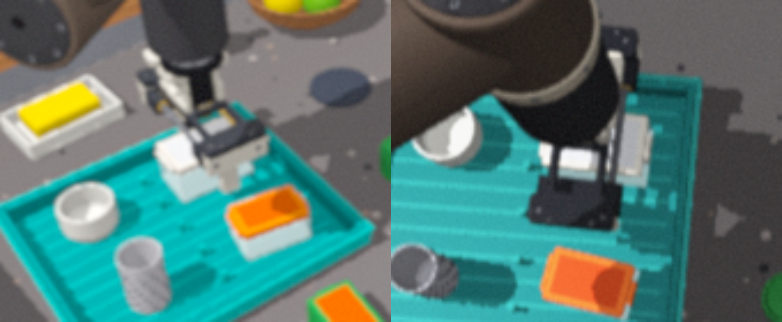

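The gripper straddles the white tub (side crop about (215,165)), centred across its width. Closing now.

carry_out(
  commands=[
    {"dp": [0, 0, 0], "rotation": [0, 0, 0]},
    {"dp": [0, 0, 0], "rotation": [0, 0, 0]},
    {"dp": [0, 0, 0], "rotation": [0, 0, 0]},
    {"dp": [0, 0, 0], "rotation": [0, 0, 0]},
    {"dp": [0, 0, 0], "rotation": [0, 0, 0]},
    {"dp": [0, 0, 0], "rotation": [0, 0, 0]},
  ],
  grip=0.05,
  force=20,
)

```text
t: 5.82
eef_pos: [0.611, 0.1583, 0.0524]
ee_rot: [-3.14, 0.001, -1.69]
force: [2.7, 0.5, 5.7]
width: 0.0619
gripper_force: 20.0
```

carry_out(
  commands=[
    {"dp": [0, 0, -0.02], "rotation": [0, 0, 0]},
    {"dp": [0, 0, -0.03], "rotation": [0, 0, 0]},
    {"dp": [0, 0, -0.03], "rotation": [0, 0, 0]},
    {"dp": [0, 0, -0.03], "rotation": [0, 0, 0]},
    {"dp": [0, 0, -0.02], "rotation": [0, 0, 0]},
    {"dp": [0, 0, 0], "rotation": [0, 0, 0]},
  ],
)

```text
t: 6.58
eef_pos: [0.6097, 0.158, 0.1819]
ee_rot: [3.142, 0.001, -1.691]
force: [0.4, -0.6, -4.4]
width: 0.0616
gripper_force: 20.0
```

```bash
python3 -c "
from h import *
goto(.424,-.3153,-116.7,.1845)
for n in('top','side'):
  p,d,W=grab(n,n+'3')
  hsv=cv2.cvtColor(p,cv2.COLOR_RGB2HSV); 
  m=(abs(W[...,0]-.611)<.1)&(abs(W[...,1]-.16)<.09)&(abs(W[...,2]-.196)<.006)
  if m.sum()>20: m=biggest(m); print(n,m.sum(),rect(n,m,.196),np.round(W[m].mean(0),4))
"
```

```text
turn tool-z deg 19.83
dp [ 0.5063 -0.0468 -0.0026] at [0.6097 0.158  0.1819] [ 1.800e+02  5.000e-02 -9.687e+01] q6 -0.68
top 392 (array([0.6048, 0.1216]), array([603.3, 120.8]), array([29.7, 62.2]), 83.6) [0.605  0.1217 0.1954]
side 184 (array([0.6051, 0.1942]), array([605.6, 194.3]), array([39.7, 64. ]), 81.6) [0.6088 0.1924 0.1932]
```

carry_out(
  commands=[
    {"dp": [0, 0, 0], "rotation": [0, 0, 10]},
    {"dp": [0, 0, 0], "rotation": [0, 0, 9.8]},
    {"dp": [0.03, -0.003, 0], "rotation": [0, 0, 0]},
    {"dp": [0.038, -0.0036, 0], "rotation": [0, 0, 0]},
    {"dp": [0.04, -0.0036, 0], "rotation": [0, 0, 0]},
    {"dp": [0.04, -0.0036, 0], "rotation": [0, 0, 0]},
    {"dp": [0.04, -0.0036, 0], "rotation": [0, 0, 0]},
    {"dp": [0.04, -0.0036, 0], "rotation": [0, 0, 0]},
  ],
)

```text
t: 7.68
eef_pos: [0.5247, -0.0565, 0.1798]
ee_rot: [3.139, -0.002, -2.036]
force: [0.9, 0.1, -3.5]
width: 0.0617
gripper_force: 20.0
```

carry_out(
  commands=[
    {"dp": [0.04, -0.0036, 0], "rotation": [0, 0, 0]},
    {"dp": [0.04, -0.0036, 0], "rotation": [0, 0, 0]},
    {"dp": [0.04, -0.0036, 0], "rotation": [0, 0, 0]},
    {"dp": [0.04, -0.0036, 0], "rotation": [0, 0, 0]},
    {"dp": [0.04, -0.0036, 0], "rotation": [0, 0, 0]},
    {"dp": [0.04, -0.0036, 0], "rotation": [0, 0, 0]},
    {"dp": [0.04, -0.0036, 0], "rotation": [0, 0, 0]},
    {"dp": [0, 0, 0], "rotation": [0, 0, 0]},
  ],
)

```text
t: 8.68
eef_pos: [0.4213, -0.3182, 0.1796]
ee_rot: [3.138, -0.0, -2.039]
force: [0.4, -0.7, -2.8]
width: 0.062
gripper_force: 20.0
```

```bash
python3 -c "
from h import *
goto(.4239,-.317,-116.7,.08)"
```

```text
turn tool-z deg -0.15
dp [-0.0023 -0.0018  0.0996] at [ 0.4213 -0.3182  0.1796] [ 1.7978e+02 -2.0000e-02 -1.1685e+02] q6 -0.19
```

carry_out(
  commands=[
    {"dp": [-0.0023, -0.0018, 0.02], "rotation": [0, 0, 0]},
    {"dp": [0, 0, 0.03], "rotation": [0, 0, 0]},
    {"dp": [0, 0, 0.03], "rotation": [0, 0, 0]},
    {"dp": [0, 0, 0.02], "rotation": [0, 0, 0]},
    {"dp": [0, 0, 0.015], "rotation": [0, 0, 0]},
    {"dp": [0, 0, 0], "rotation": [0, 0, 0]},
  ],
)

```text
t: 9.43
eef_pos: [0.4252, -0.315, 0.0651]
ee_rot: [3.138, -0.0, -2.036]
force: [0.8, 0.5, -3.3]
width: 0.0617
gripper_force: 20.0
```

```bash
python3 -c "
from h import *
goto(.4239,-.317,-116.7,.0504)
p,d,W=grab('top','top4'); np.savez('t4.npz',p=p,W=W)
m=(abs(W[...,0]-.424)<.08)&(abs(W[...,1]+.316)<.08)&(abs(W[...,2]-.076)<.006)
m=biggest(m); print(m.sum(),rect('top',m,.076),np.round(W[m].mean(0),4))
cv2.imwrite('pics/c4.png',cv2.resize(cv2.imread('pics/top4.png')[160:290,310:460],None,fx=4,fy=4))
"
```

```text
turn tool-z deg 0.06
dp [0.0024 0.0002 0.0147] at [ 0.4252 -0.315   0.0651] [ 1.7981e+02 -3.0000e-02 -1.1664e+02] q6 -0.2Traceback (most recent call last):
  File "<string>", line 6, in <module>
    m=biggest(m); print(m.sum(),rect('top',m,.076),np.round(W[m].mean(0),4))
  File "h.py", line 31, in biggest
    k,l,s,_=cv2.connectedComponentsWithStats(m.astype(np.uint8)); return l==1+np.argmax(s[1:,4])
                                                                              ~~~~~~~~~^^^^^^^^^
    return _wrapfunc(a, 'argmax', axis=axis, out=out, **kwds)
    return bound(*args, **kwds)
ValueError: attempt to get argmax of an empty sequence
```

```bash
python3 -c "
from h import *
cv2.imwrite('pics/c4.png',cv2.resize(cv2.imread('pics/top4.png')[140:300,300:480],None,fx=3,fy=3))
W=np.load('t4.npz')['W']
m=(abs(W[...,0]-.424)<.08)&(abs(W[...,1]+.316)<.08); print(np.histogram(W[...,2][m],bins=np.arange(0,.5,.03)))
"
```

```text
(array([   0,    0,    0,    0,    0,    0,    0,    1,   22,   98,  189,
        107,  231,  157,  829, 2990]), array([0.  , 0.03, 0.06, 0.09, 0.12, 0.15, 0.18, 0.21, 0.24, 0.27, 0.3 ,
       0.33, 0.36, 0.39, 0.42, 0.45, 0.48]))
```

View pics/c4.png

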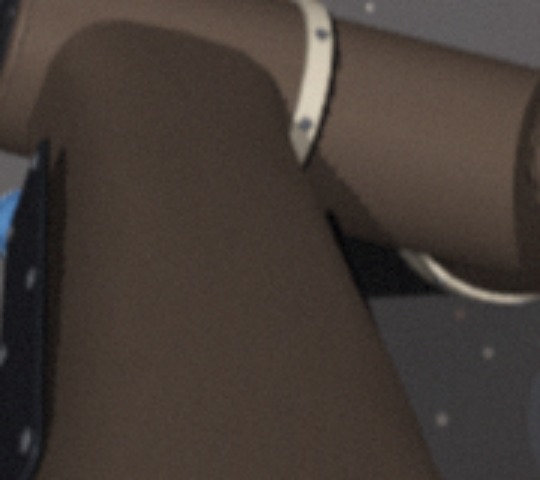

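carry_out(
  commands=[
    {"dp": [0.0024, 0.0, 0.004], "rotation": [0, 0, 0]},
    {"dp": [0, 0, 0.004], "rotation": [0, 0, 0]},
    {"dp": [0, 0, 0.003], "rotation": [0, 0, 0]},
    {"dp": [0, 0, 0.001], "rotation": [0, 0, 0]},
    {"dp": [0, 0, 0], "rotation": [0, 0, 0]},
    {"dp": [0, 0, 0], "rotation": [0, 0, 0]},
  ],
)

```text
t: 10.22
eef_pos: [0.4251, -0.3178, 0.0547]
ee_rot: [-3.141, -0.0, -2.036]
force: [0.4, -1.4, -3.5]
width: 0.062
gripper_force: 20.0
```

carry_out(
  commands=[
    {"dp": [0, 0, 0.001], "rotation": [0, 0, 0]},
    {"dp": [0, 0, 0.001], "rotation": [0, 0, 0]},
    {"dp": [0, 0, 0.001], "rotation": [0, 0, 0]},
    {"dp": [0, 0, 0], "rotation": [0, 0, 0]},
    {"dp": [0, 0, 0], "rotation": [0, 0, 0]},
  ],
)

```text
t: 10.85
eef_pos: [0.425, -0.3177, 0.0515]
ee_rot: [3.142, -0.0, -2.036]
force: [-0.1, -0.5, -3.8]
width: 0.0622
gripper_force: 20.0
```

carry_out(
  commands=[
    {"dp": [0, 0, 0.001], "rotation": [0, 0, 0]},
    {"dp": [0, 0, 0.0005], "rotation": [0, 0, 0]},
    {"dp": [0, 0, 0], "rotation": [0, 0, 0]},
    {"dp": [0, 0, 0], "rotation": [0, 0, 0]},
  ],
)

```text
t: 11.35
eef_pos: [0.4251, -0.3178, 0.0504]
ee_rot: [-3.141, -0.0, -2.036]
force: [-2.6, 1.1, 6.1]
width: 0.0618
gripper_force: 20.0
```

carry_out(
  commands=[
    {"dp": [0, 0, 0], "rotation": [0, 0, 0]},
    {"dp": [0, 0, 0], "rotation": [0, 0, 0]},
    {"dp": [0, 0, 0], "rotation": [0, 0, 0]},
    {"dp": [0, 0, 0], "rotation": [0, 0, 0]},
    {"dp": [0, 0, -0.02], "rotation": [0, 0, 0]},
    {"dp": [0, 0, -0.03], "rotation": [0, 0, 0]},
    {"dp": [0, 0, -0.04], "rotation": [0, 0, 0]},
    {"dp": [0, 0, -0.04], "rotation": [0, 0, 0]},
  ],
  grip=0.0876,
)

```text
t: 12.35
eef_pos: [0.4249, -0.3177, 0.1812]
ee_rot: [3.141, -0.0, -2.036]
force: [1.0, -0.9, 0.0]
width: 0.0877
gripper_force: 0.0
```

carry_out(
  commands=[
    {"dp": [-0.04, 0, 0], "rotation": [0, 0, 0]},
    {"dp": [-0.045, 0, 0], "rotation": [0, 0, 0]},
    {"dp": [-0.045, 0, 0], "rotation": [0, 0, 0]},
    {"dp": [-0.045, 0, 0], "rotation": [0, 0, 0]},
    {"dp": [-0.045, 0, 0], "rotation": [0, 0, 0]},
    {"dp": [-0.045, 0, 0], "rotation": [0, 0, 0]},
    {"dp": [-0.045, 0, 0], "rotation": [0, 0, 0]},
    {"dp": [-0.02, 0, 0], "rotation": [0, 0, 0]},
  ],
)

```text
t: 13.35
eef_pos: [0.5739, -0.0208, 0.1799]
ee_rot: [-3.142, 0.0, -2.034]
force: [-0.4, 0.1, 0.3]
width: 0.0877
gripper_force: 0.0
```

```bash
python3 -c "
from h import *
goto(.472,.167,-104.6,.12)
p,d,W=grab('top','top5'); np.savez('t5.npz',p=p,W=W)
m=(abs(W[...,0]-.424)<.08)&(abs(W[...,1]+.316)<.08)&(abs(W[...,2]-.064)<.006)
m=biggest(m); print(m.sum(),rect('top',m,.064),np.round(W[m].mean(0),4))
cv2.imwrite('pics/c5.png',cv2.resize(cv2.imread('pics/top5.png')[160:290,310:460],None,fx=4,fy=4))
"
```

```text
turn tool-z deg -11.95
dp [-0.1561  0.1459  0.0599] at [ 0.5739 -0.0208  0.1799] [-180.      0.   -116.55] q6 -0.77
1253 (array([ 0.4253, -0.3125]), array([ 425.4, -312.3]), array([ 62.7, 108.4]), -26.6) [ 0.4253 -0.3127  0.0637]
```

View pics/c5.png

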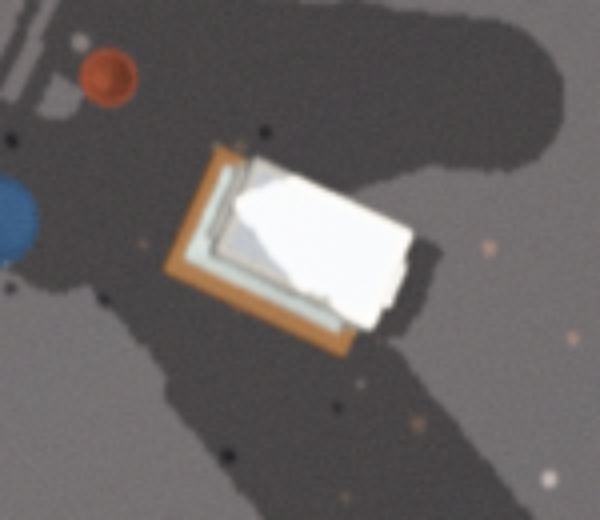

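Run:
```python
from h import *
a=np.radians(-26.65); ex=np.array([np.cos(a),np.sin(a)]); ey=np.array([-np.sin(a),np.cos(a)])
Z=np.load('t5.npz');p5=Z['p'];W5=Z['W']; Z0=np.load('top0.npz');p0=Z0['p'];W0=Z0['W']
c=np.array([.425,-.3156])
def warp(p,z,s=.0005,h=.08):
    g=np.arange(-h,h,s); A,B=np.meshgrid(g,g)
    pts=c+A[...,None]*ex+B[...,None]*ey
    k=cam('top'); f=192/np.tan(np.radians(k['fovy'])/2)
    P=np.dstack([pts,np.full(A.shape,z)])-k['origin']; q=P@R(k)
    return cv2.remap(p,(q[...,0]/q[...,2]*f+k['cx']).astype(np.float32),(q[...,1]/q[...,2]*f+k['cy']).astype(np.float32),cv2.INTER_CUBIC)
i0=warp(p0,.008);i5=warp(p5,.008);l5=warp(p5,.064)
for im in(i0,i5,l5):
    for x in(80,160,240): cv2.line(im,(x,0),(x,319),(255,0,0) if x==160 else (0,0,255),1)
    cv2.line(im,(0,160),(319,160),(255,0,0),1)
im=np.hstack([i0[:,70:250],i5[:,70:250],l5[:,70:250]])
cv2.imwrite('pics/w5.png',cv2.resize(im[:,:,::-1],None,fx=1.45,fy=1.45))
l5=warp(p5,.064).astype(float).mean(2); i0=warp(p0,.008).astype(float); i0=i0[...,0]-i0[...,2]
g=np.arange(-.08,.08,.0005)*1e3
for nm,im in(('mat',i0),('lid',l5)):
    for lab,pr in(('y',im[:,140:180].mean(1)),('x',im[140:180].mean(0))):
        d=np.gradient(cv2.GaussianBlur(pr[:,None],(1,9),0)[:,0]); i=np.argsort(-abs(d))
        print(nm,lab,sorted([(float(g[j]),round(d[j],1)) for j in i[:14]]))
```

```text
mat y [(-61.499999999999986, np.float64(8.1)), (-60.999999999999986, np.float64(9.8)), (-60.499999999999986, np.float64(11.1)), (-59.999999999999986, np.float64(11.7)), (-59.499999999999986, np.float64(11.5)), (-58.999999999999986, np.float64(10.6)), (-58.499999999999986, np.float64(9.1)), (59.50000000000012, np.float64(-8.9)), (60.00000000000012, np.float64(-10.2)), (60.50000000000012, np.float64(-11.0)), (61.00000000000012, np.float64(-11.1)), (61.50000000000012, np.float64(-10.5)), (62.00000000000013, np.float64(-9.4)), (62.50000000000013, np.float64(-7.9))]
mat x [(-43.99999999999997, np.float64(7.7)), (-43.49999999999997, np.float64(9.0)), (-42.99999999999997, np.float64(9.8)), (-42.49999999999997, np.float64(10.1)), (-41.999999999999964, np.float64(9.8)), (-41.499999999999964, np.float64(9.0)), (-40.999999999999964, np.float64(8.0)), (41.50000000000011, np.float64(-7.5)), (42.00000000000011, np.float64(-8.6)), (42.50000000000011, np.float64(-9.5)), (43.00000000000011, np.float64(-10.0)), (43.50000000000011, np.float64(-10.0)), (44.00000000000011, np.float64(-9.4)), (44.50000000
[... 454 characters left out ...]
p.float64(-10.3)), (64.50000000000013, np.float64(-10.5)), (65.00000000000013, np.float64(-10.0)), (65.50000000000013, np.float64(-8.9))]
lid x [(-39.999999999999964, np.float64(7.8)), (-27.999999999999954, np.float64(7.8)), (-27.499999999999954, np.float64(8.1)), (-26.999999999999954, np.float64(7.9)), (30.000000000000096, np.float64(-9.3)), (30.500000000000096, np.float64(-12.5)), (31.000000000000096, np.float64(-15.6)), (31.500000000000096, np.float64(-17.8)), (32.0000000000001, np.float64(-19.0)), (32.5000000000001, np.float64(-18.9)), (33.0000000000001, np.float64(-17.5)), (33.5000000000001, np.float64(-15.3)), (34.0000000000001, np.float64(-12.5)), (34.5000000000001, np.float64(-9.6))]
```

View pics/w5.png

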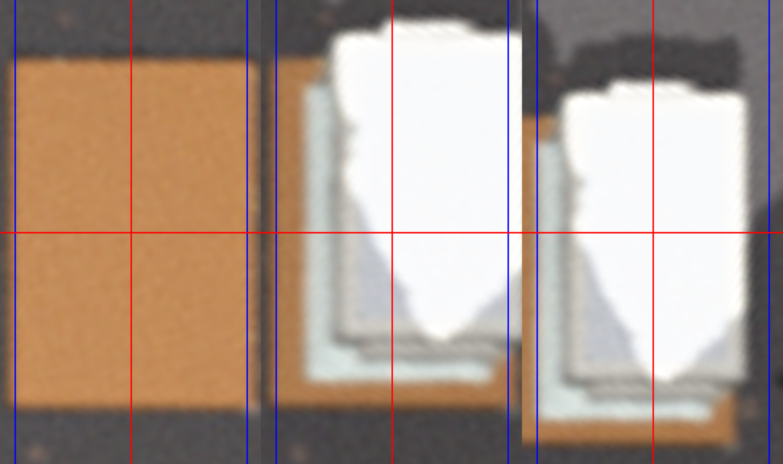

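The tub sits about 1 mm off the mat's centre, and is square and upright (in the warped middle panel the margins are 9 mm at the end and 11.4 mm at the side). Next is the small tub.

carry_out(
  commands=[
    {"dp": [0, 0, 0], "rotation": [0, 0, -6]},
    {"dp": [0, 0, 0], "rotation": [0, 0, -5.8]},
    {"dp": [-0.03, 0.029, 0], "rotation": [0, 0, 0]},
    {"dp": [-0.032, 0.03, 0], "rotation": [0, 0, 0]},
    {"dp": [-0.032, 0.03, 0], "rotation": [0, 0, 0]},
    {"dp": [-0.032, 0.029, 0.02], "rotation": [0, 0, 0]},
    {"dp": [-0.031, 0.028, 0.02], "rotation": [0, 0, 0]},
    {"dp": [0, 0, 0.02], "rotation": [0, 0, 0]},
  ],
  grip=0.078,
)

```text
t: 14.4
eef_pos: [0.4713, 0.1678, 0.1199]
ee_rot: [-3.141, 0.001, -1.827]
force: [1.4, 0.0, -0.0]
width: 0.078
gripper_force: 0.0
```

```bash
python3 -c "
from h import *
goto(.473,.1675,-104.8,.044)"
```

```text
turn tool-z deg 0.1
dp [-0.0001 -0.0017  0.0759] at [0.4713 0.1678 0.1199] [-1.7998e+02  5.0000e-02 -1.0470e+02] q6 -0.99
```

carry_out(
  commands=[
    {"dp": [0, -0.0017, 0.015], "rotation": [0, 0, 0]},
    {"dp": [0, 0, 0.02], "rotation": [0, 0, 0]},
    {"dp": [0, 0, 0.02], "rotation": [0, 0, 0]},
    {"dp": [0, 0, 0.015], "rotation": [0, 0, 0]},
    {"dp": [0, 0, 0.006], "rotation": [0, 0, 0]},
    {"dp": [0, 0, 0], "rotation": [0, 0, 0]},
  ],
)

```text
t: 15.15
eef_pos: [0.474, 0.1654, 0.0439]
ee_rot: [3.141, -0.001, -1.831]
force: [-0.4, -0.5, -0.8]
width: 0.0781
gripper_force: 0.0
```

carry_out(
  commands=[
    {"dp": [0, 0, 0], "rotation": [0, 0, 0]},
    {"dp": [0, 0, 0], "rotation": [0, 0, 0]},
    {"dp": [0, 0, 0], "rotation": [0, 0, 0]},
    {"dp": [0, 0, 0], "rotation": [0, 0, 0]},
    {"dp": [0, 0, 0], "rotation": [0, 0, 0]},
  ],
  grip=0.045,
  force=18,
)

```text
t: 15.78
eef_pos: [0.474, 0.1661, 0.0445]
ee_rot: [-3.141, 0.0, -1.83]
force: [-2.4, 0.8, 5.8]
width: 0.054
gripper_force: 18.0
```

```bash
python3 -c "
from h import *
goto(.473,.1675,-104.8,.12)"
```

```text
turn tool-z deg -0.03
dp [-0.0011  0.0013 -0.0755] at [0.474  0.1661 0.0445] [-1.7998e+02  2.0000e-02 -1.0483e+02] q6 -0.99
```

carry_out(
  commands=[
    {"dp": [0, 0, -0.015], "rotation": [0, 0, 0]},
    {"dp": [0, 0, -0.03], "rotation": [0, 0, 0]},
    {"dp": [0, 0, -0.04], "rotation": [0, 0, 0]},
    {"dp": [0, 0, -0.04], "rotation": [0, 0, 0]},
    {"dp": [0, 0, -0.01], "rotation": [0, 0, 0]},
    {"dp": [0, 0, 0], "rotation": [0, 0, 6]},
    {"dp": [0, 0, 0], "rotation": [0, 0, 5.8]},
  ],
)

```text
t: 16.65
eef_pos: [0.473, 0.1656, 0.1779]
ee_rot: [3.14, -0.001, -2.04]
force: [-0.3, -0.0, -3.4]
width: 0.0543
gripper_force: 18.0
```

```bash
python3 -c "
from h import *
goto(.4255,-.3167,-116.65,.18)"
```

```text
turn tool-z deg -0.22
dp [ 0.4524 -0.1738 -0.0021] at [0.473  0.1656 0.1779] [ 1.7993e+02 -7.0000e-02 -1.1687e+02] q6 -1.2
```

carry_out(
  commands=[
    {"dp": [0.03, -0.0115, 0], "rotation": [0, 0, -0.2]},
    {"dp": [0.035, -0.0135, 0], "rotation": [0, 0, 0]},
    {"dp": [0.035, -0.0135, 0], "rotation": [0, 0, 0]},
    {"dp": [0.035, -0.0135, 0], "rotation": [0, 0, 0]},
    {"dp": [0.035, -0.0135, 0], "rotation": [0, 0, 0]},
    {"dp": [0.035, -0.0135, 0], "rotation": [0, 0, 0]},
    {"dp": [0.035, -0.0135, 0], "rotation": [0, 0, 0]},
    {"dp": [0.035, -0.0135, 0], "rotation": [0, 0, 0]},
  ],
)

```text
t: 17.65
eef_pos: [0.445, -0.1285, 0.1778]
ee_rot: [3.14, -0.001, -2.033]
force: [0.2, -0.3, -3.0]
width: 0.054
gripper_force: 18.0
```

carry_out(
  commands=[
    {"dp": [0.035, -0.0135, 0], "rotation": [0, 0, 0]},
    {"dp": [0.035, -0.0135, 0], "rotation": [0, 0, 0]},
    {"dp": [0.035, -0.0135, 0], "rotation": [0, 0, 0]},
    {"dp": [0.035, -0.0135, 0], "rotation": [0, 0, 0]},
    {"dp": [0.035, -0.0135, 0], "rotation": [0, 0, 0]},
    {"dp": [0.0, 0, 0], "rotation": [0, 0, 0]},
    {"dp": [0, 0, 0], "rotation": [0, 0, 0]},
  ],
)

```text
t: 18.52
eef_pos: [0.4278, -0.3139, 0.1778]
ee_rot: [3.139, 0.0, -2.034]
force: [0.4, 0.1, -3.3]
width: 0.0542
gripper_force: 18.0
```

```bash
python3 -c "
from h import *
goto(.4255,-.3167,-116.65,.098)"
```

```text
turn tool-z deg 0.14
dp [0.0035 0.0008 0.0798] at [ 0.4278 -0.3139  0.1778] [ 179.86    0.   -116.51] q6 -0.2
```

carry_out(
  commands=[
    {"dp": [0.0035, 0.0008, 0.015], "rotation": [0, 0, 0.1]},
    {"dp": [0, 0, 0.02], "rotation": [0, 0, 0]},
    {"dp": [0, 0, 0.02], "rotation": [0, 0, 0]},
    {"dp": [0, 0, 0.012], "rotation": [0, 0, 0]},
    {"dp": [0, 0, 0.006], "rotation": [0, 0, 0]},
    {"dp": [0, 0, 0], "rotation": [0, 0, 0]},
    {"dp": [0, 0, 0], "rotation": [0, 0, 0]},
  ],
)

```text
t: 19.4
eef_pos: [0.4268, -0.3171, 0.1066]
ee_rot: [-3.141, 0.0, -2.034]
force: [-0.1, -0.0, -3.1]
width: 0.054
gripper_force: 18.0
```

```bash
python3 -c "
from h import *
goto(.4255,-.3167,-116.65,.098)"
```

```text
turn tool-z deg 0.11
dp [0.0002 0.0013 0.0086] at [ 0.4268 -0.3171  0.1066] [-179.94    0.   -116.54] q6 -0.19
```

carry_out(
  commands=[
    {"dp": [0, 0.0013, 0.002], "rotation": [0, 0, 0.1]},
    {"dp": [0, 0, 0.002], "rotation": [0, 0, 0]},
    {"dp": [0, 0, 0.0015], "rotation": [0, 0, 0]},
    {"dp": [0, 0, 0.001], "rotation": [0, 0, 0]},
    {"dp": [0, 0, 0.001], "rotation": [0, 0, 0]},
    {"dp": [0, 0, 0], "rotation": [0, 0, 0]},
    {"dp": [0, 0, 0], "rotation": [0, 0, 0]},
  ],
)

```text
t: 20.27
eef_pos: [0.4252, -0.3164, 0.0985]
ee_rot: [3.142, 0.0, -2.036]
force: [-0.0, -0.0, -2.9]
width: 0.0538
gripper_force: 18.0
```

carry_out(
  commands=[
    {"dp": [0, 0, 0.0007], "rotation": [0, 0, 0]},
    {"dp": [0, 0, 0.0007], "rotation": [0, 0, 0]},
    {"dp": [0, 0, 0], "rotation": [0, 0, 0]},
    {"dp": [0, 0, 0], "rotation": [0, 0, 0]},
  ],
)

```text
t: 20.78
eef_pos: [0.4252, -0.3164, 0.0984]
ee_rot: [-3.141, -0.0, -2.036]
force: [-3.8, 3.4, 11.1]
width: 0.0539
gripper_force: 18.0
```

carry_out(
  commands=[
    {"dp": [0, 0, -0.0007], "rotation": [0, 0, 0]},
    {"dp": [0, 0, 0], "rotation": [0, 0, 0]},
  ],
)

```text
t: 21.02
eef_pos: [0.4252, -0.3164, 0.0985]
ee_rot: [-3.141, -0.0, -2.036]
force: [-2.9, 2.8, 7.9]
width: 0.0541
gripper_force: 18.0
```

carry_out(
  commands=[
    {"dp": [0, 0, 0], "rotation": [0, 0, 0]},
    {"dp": [0, 0, 0], "rotation": [0, 0, 0]},
    {"dp": [0, 0, 0], "rotation": [0, 0, 0]},
    {"dp": [0, 0, -0.02], "rotation": [0, 0, 0]},
    {"dp": [0, 0, -0.03], "rotation": [0, 0, 0]},
    {"dp": [0, 0, -0.03], "rotation": [0, 0, 0]},
    {"dp": [0, 0, -0.02], "rotation": [0, 0, 0]},
    {"dp": [-0.03, 0, 0], "rotation": [0, 0, 0]},
  ],
  grip=0.0876,
)

```text
t: 22.02
eef_pos: [0.4393, -0.2905, 0.1996]
ee_rot: [-3.138, 0.0, -2.038]
force: [0.6, 0.2, -0.5]
width: 0.0874
gripper_force: 0.0
```

carry_out(
  commands=[
    {"dp": [-0.04, 0, 0], "rotation": [0, 0, 0]},
    {"dp": [-0.045, 0, 0], "rotation": [0, 0, 0]},
    {"dp": [-0.045, 0, 0], "rotation": [0, 0, 0]},
    {"dp": [-0.045, 0, 0], "rotation": [0, 0, 0]},
    {"dp": [-0.045, 0, 0], "rotation": [0, 0, 0]},
    {"dp": [-0.045, 0, 0], "rotation": [0, 0, 0]},
    {"dp": [-0.03, 0, 0], "rotation": [0, 0, 0]},
  ],
)

```text
t: 22.9
eef_pos: [0.5717, -0.0241, 0.1977]
ee_rot: [-3.141, 0.0, -2.035]
force: [0.1, 0.4, 0.6]
width: 0.0875
gripper_force: 0.0
```

```bash
cat > w.py <<'E'
from h import *
a=np.radians(-26.65); ex=np.array([np.cos(a),np.sin(a)]); ey=np.array([-np.sin(a),np.cos(a)])
c=np.array([.425,-.3156])
def warp(n,p,z,c=c,ex=ex,ey=ey,s=.0005,h=.08):
    g=np.arange(-h,h,s); A,B=np.meshgrid(g,g)
    pts=c+A[...,None]*ex+B[...,None]*ey
    k=cam(n); f=192/np.tan(np.radians(k['fovy'])/2)
    q=(np.dstack([pts,np.full(A.shape,z)])-k['origin'])@R(k)
    im=cv2.remap(p,(q[...,0]/q[...,2]*f+k['cx']).astype(np.float32),(q[...,1]/q[...,2]*f+k['cy']).astype(np.float32),cv2.INTER_CUBIC)
    for x in range(0,320,40): cv2.line(im,(x,0),(x,319),(255,0,0) if x==160 else (0,0,255),1); cv2.line(im,(0,x),(319,x),(255,0,0) if x==160 else (0,0,255),1)
    return im
E
python3 - <<'E'
from w import *
p,d,W=grab('top'); s,_,Ws=grab('side')
m=biggest((abs(W[...,0]-.424)<.08)&(abs(W[...,1]+.316)<.08)&(abs(W[...,2]-.109)<.006)); print(m.sum(),rect('top',m,.109),np.round(W[m].mean(0),4))
im=np.hstack([warp('top',p,.109),warp('top',p,.064)])
cv2.imwrite('pics/w6.png',cv2.resize(im[:,:,::-1],None,fx=1.25,fy=1.25))
goto(.4415,-.134,180,.13)
E
```

```text
1006 (array([ 0.4249, -0.3128]), array([ 425. , -312.7]), array([54.4, 90.4]), -26.7) [ 0.4249 -0.3129  0.1086]
turn tool-z deg 63.5
dp [ 0.1307 -0.1104  0.0675] at [ 0.5722 -0.0236  0.1975] [-179.99    0.   -116.5 ] q6 -0.76
```

View pics/w6.png

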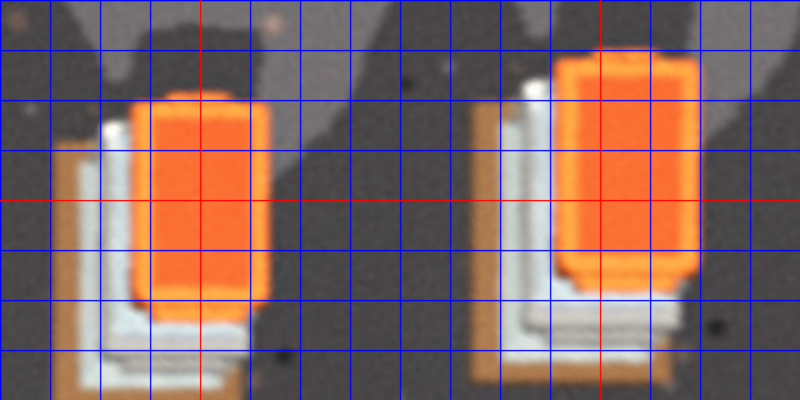

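Both lids are aligned within 0.5 mm (left panel: the small lid spans −27 to +27.5 mm and −40 to +41 mm). Next is the blue pot.

carry_out(
  commands=[
    {"dp": [0, 0, 0], "rotation": [0, 0, -9]},
    {"dp": [0, 0, 0], "rotation": [0, 0, -9]},
    {"dp": [0, 0, 0], "rotation": [0, 0, -8.5]},
    {"dp": [0.035, -0.04, 0], "rotation": [0, 0, 0]},
    {"dp": [0.037, -0.045, 0], "rotation": [0, 0, 0]},
    {"dp": [0.038, -0.045, 0.03], "rotation": [0, 0, 0]},
    {"dp": [0, 0, 0.037], "rotation": [0, 0, 0]},
    {"dp": [0, 0, 0], "rotation": [0, 0, 0]},
  ],
  grip=0.082,
)

```text
t: 24.0
eef_pos: [0.6957, -0.1352, 0.1283]
ee_rot: [3.134, 0.0, -1.575]
force: [-0.3, 0.3, -0.2]
width: 0.0817
gripper_force: 0.0
```

```bash
python3 -c "
from h import *
goto(.4415,-.1345,-90,.034)"
```

```text
turn tool-z deg -0.26
dp [-0.0007  0.2542  0.0943] at [ 0.6957 -0.1352  0.1283] [ 1.7956e+02  1.0000e-02 -9.0260e+01] q6 -0.09
```

carry_out(
  commands=[
    {"dp": [0, 0.04, 0], "rotation": [0, 0, 0]},
    {"dp": [0, 0.045, 0], "rotation": [0, 0, 0]},
    {"dp": [0, 0.045, 0], "rotation": [0, 0, 0]},
    {"dp": [0, 0.045, 0], "rotation": [0, 0, 0]},
    {"dp": [0, 0.045, 0], "rotation": [0, 0, 0]},
    {"dp": [-0.0007, 0.034, 0], "rotation": [0, 0, 0]},
    {"dp": [0, 0, 0], "rotation": [0, 0, 0]},
  ],
)

```text
t: 24.88
eef_pos: [0.4426, -0.1327, 0.1348]
ee_rot: [-3.138, 0.0, -1.572]
force: [0.1, -0.1, 1.3]
width: 0.0819
gripper_force: 0.0
```

```bash
python3 -c "
from h import *
goto(.4415,-.1345,-90,.034)"
```

```text
turn tool-z deg -0.09
dp [0.0018 0.0011 0.1008] at [ 0.4426 -0.1327  0.1348] [-1.7982e+02  2.0000e-02 -9.0090e+01] q6 -0.14
```

carry_out(
  commands=[
    {"dp": [0.0018, 0.0011, 0.02], "rotation": [0, 0, 0]},
    {"dp": [0, 0, 0.025], "rotation": [0, 0, 0]},
    {"dp": [0, 0, 0.025], "rotation": [0, 0, 0]},
    {"dp": [0, 0, 0.02], "rotation": [0, 0, 0]},
    {"dp": [0, 0, 0.01], "rotation": [0, 0, 0]},
    {"dp": [0, 0, 0], "rotation": [0, 0, 0]},
    {"dp": [0, 0, 0], "rotation": [0, 0, 0]},
  ],
)

```text
t: 25.75
eef_pos: [0.444, -0.1345, 0.0334]
ee_rot: [-3.14, 0.0, -1.573]
force: [-0.2, 1.2, 0.4]
width: 0.082
gripper_force: 0.0
```

carry_out(
  commands=[
    {"dp": [0, 0, 0], "rotation": [0, 0, 0]},
    {"dp": [0, 0, 0], "rotation": [0, 0, 0]},
    {"dp": [0, 0, 0], "rotation": [0, 0, 0]},
    {"dp": [0, 0, 0], "rotation": [0, 0, 0]},
    {"dp": [0, 0, 0], "rotation": [0, 0, 0]},
  ],
  grip=0.045,
  force=15,
)

```text
t: 26.38
eef_pos: [0.4431, -0.1346, 0.0326]
ee_rot: [-3.142, -0.0, -1.573]
force: [-1.0, 0.8, 3.8]
width: 0.0537
gripper_force: 15.0
```

```bash
python3 -c "
from h import *
goto(.4255,-.3152,-90,.034)"
```

```text
turn tool-z deg -0.15
dp [ 0.1806  0.0176 -0.0014] at [ 0.4431 -0.1346  0.0326] [-180.     -0.    -90.15] q6 -0.13
```

carry_out(
  commands=[
    {"dp": [0, 0, -0.02], "rotation": [0, 0, 0]},
    {"dp": [0, 0, -0.04], "rotation": [0, 0, 0]},
    {"dp": [0, 0, -0.045], "rotation": [0, 0, 0]},
    {"dp": [0, 0, -0.04], "rotation": [0, 0, 0]},
    {"dp": [0, 0, -0.02], "rotation": [0, 0, 0]},
    {"dp": [0, 0, 0], "rotation": [0, 0, 0]},
  ],
)

```text
t: 27.12
eef_pos: [0.4437, -0.1345, 0.1986]
ee_rot: [-3.139, 0.0, -1.573]
force: [-1.2, -0.4, -2.8]
width: 0.0537
gripper_force: 15.0
```

Run:
```python
from w import *
goto(.4255,-.3152,-90,.2)
X=np.array([1.,0]);Y=np.array([0,1.])
pos=readout.get_state()['eef_pos']
p,_,_=grab('top'); s,_,_=grab('side')
z=pos[2]-.034
im=np.hstack([warp('top',p,z+.042,pos[:2],X,Y),warp('side',s,z+.042,pos[:2],X,Y)])
cv2.imwrite('pics/w7.png',cv2.resize(im[:,:,::-1],None,fx=1.25,fy=1.25))
```

```text
turn tool-z deg -0.15
dp [ 0.1807  0.0182 -0.0014] at [ 0.4437 -0.1345  0.1986] [-1.7983e+02  3.0000e-02 -9.0150e+01] q6 -0.13
```

View pics/w7.png

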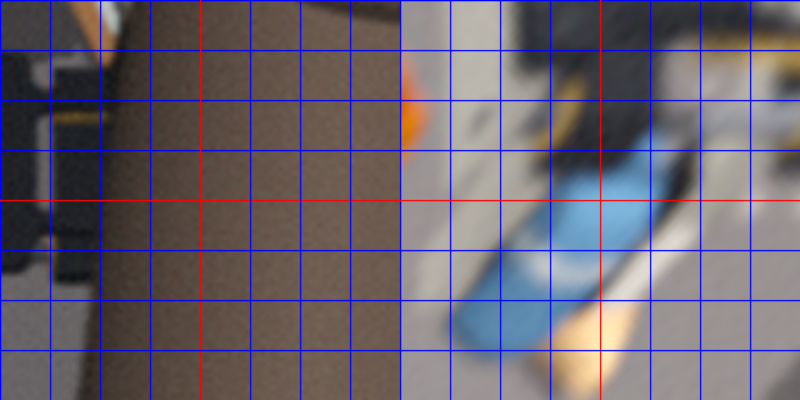

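The side warp (right panel) shows the pot held upright near the tool centre (600,200). The top view is blocked by the arm, so I'll place the pot now.

carry_out(
  commands=[
    {"dp": [0.035, 0.0036, 0], "rotation": [0, 0, 0]},
    {"dp": [0.037, 0.0037, 0], "rotation": [0, 0, 0]},
    {"dp": [0.037, 0.0037, 0], "rotation": [0, 0, 0]},
    {"dp": [0.037, 0.0037, 0], "rotation": [0, 0, 0]},
    {"dp": [0.035, 0.0035, 0.01], "rotation": [0, 0, 0]},
    {"dp": [0, 0, 0.02], "rotation": [0, 0, 0]},
    {"dp": [0, 0, 0.015], "rotation": [0, 0, 0]},
    {"dp": [0, 0, 0], "rotation": [0, 0, 0]},
  ],
)

```text
t: 28.22
eef_pos: [0.4233, -0.3149, 0.1504]
ee_rot: [3.138, 0.001, -1.573]
force: [0.0, -0.6, -1.4]
width: 0.0534
gripper_force: 15.0
```

```bash
python3 -c "
from h import *
goto(.4255,-.3148,-90,.142)"
```

```text
turn tool-z deg -0.14
dp [-0.0001 -0.0022  0.0084] at [ 0.4233 -0.3149  0.1504] [ 1.7977e+02  8.0000e-02 -9.0140e+01] q6 0.27
```

carry_out(
  commands=[
    {"dp": [0, -0.0022, 0.002], "rotation": [0, 0, 0]},
    {"dp": [0, 0, 0.002], "rotation": [0, 0, 0]},
    {"dp": [0, 0, 0.0015], "rotation": [0, 0, 0]},
    {"dp": [0, 0, 0.001], "rotation": [0, 0, 0]},
    {"dp": [0, 0, 0.0008], "rotation": [0, 0, 0]},
    {"dp": [0, 0, 0], "rotation": [0, 0, 0]},
    {"dp": [0, 0, 0], "rotation": [0, 0, 0]},
  ],
)

```text
t: 29.1
eef_pos: [0.4267, -0.3156, 0.1453]
ee_rot: [-3.142, -0.0, -1.574]
force: [0.0, 0.1, -1.8]
width: 0.0535
gripper_force: 15.0
```

carry_out(
  commands=[
    {"dp": [-0.0005, 0.001, 0.001], "rotation": [0, 0, 0]},
    {"dp": [0, 0, 0.0008], "rotation": [0, 0, 0]},
    {"dp": [0, 0, 0.0007], "rotation": [0, 0, 0]},
    {"dp": [0, 0, 0], "rotation": [0, 0, 0]},
    {"dp": [0, 0, 0], "rotation": [0, 0, 0]},
  ],
)

```text
t: 29.72
eef_pos: [0.4257, -0.3151, 0.1427]
ee_rot: [-3.142, -0.0, -1.573]
force: [-0.1, 0.3, -2.0]
width: 0.0534
gripper_force: 15.0
```

carry_out(
  commands=[
    {"dp": [0, 0, 0.0005], "rotation": [0, 0, 0]},
    {"dp": [0, 0, 0.0004], "rotation": [0, 0, 0]},
    {"dp": [0, 0, 0], "rotation": [0, 0, 0]},
    {"dp": [0, 0, 0], "rotation": [0, 0, 0]},
  ],
)

```text
t: 30.22
eef_pos: [0.4257, -0.3151, 0.1418]
ee_rot: [-3.142, -0.0, -1.574]
force: [0.8, -1.1, -1.1]
width: 0.0539
gripper_force: 15.0
```

carry_out(
  commands=[
    {"dp": [0, 0, 0.0004], "rotation": [0, 0, 0]},
    {"dp": [0, 0, 0.0003], "rotation": [0, 0, 0]},
    {"dp": [0, 0, 0], "rotation": [0, 0, 0]},
    {"dp": [0, 0, 0], "rotation": [0, 0, 0]},
  ],
)

```text
t: 30.72
eef_pos: [0.4257, -0.3152, 0.1417]
ee_rot: [-3.141, -0.0, -1.573]
force: [-1.8, 1.9, 5.3]
width: 0.0539
gripper_force: 15.0
```

carry_out(
  commands=[
    {"dp": [0, 0, 0], "rotation": [0, 0, 0]},
    {"dp": [0, 0, 0], "rotation": [0, 0, 0]},
    {"dp": [0, 0, 0], "rotation": [0, 0, 0]},
    {"dp": [0, 0, 0], "rotation": [0, 0, 0]},
    {"dp": [0, 0, -0.02], "rotation": [0, 0, 0]},
    {"dp": [0, 0, -0.03], "rotation": [0, 0, 0]},
    {"dp": [0, 0, -0.03], "rotation": [0, 0, 0]},
    {"dp": [0, 0, -0.03], "rotation": [0, 0, 0]},
  ],
  grip=0.08,
)

```text
t: 31.72
eef_pos: [0.4255, -0.315, 0.252]
ee_rot: [3.142, 0.0, -1.573]
force: [0.6, 0.4, 0.6]
width: 0.0799
gripper_force: 0.0
```

carry_out(
  commands=[
    {"dp": [-0.035, 0, 0], "rotation": [0, 0, 0]},
    {"dp": [-0.04, -0.014, 0], "rotation": [0, 0, 0]},
    {"dp": [-0.04, -0.014, 0], "rotation": [0, 0, 0]},
    {"dp": [-0.04, -0.014, 0], "rotation": [0, 0, 0]},
    {"dp": [-0.04, -0.014, 0], "rotation": [0, 0, 0]},
    {"dp": [-0.04, -0.014, 0], "rotation": [0, 0, 0]},
    {"dp": [-0.04, -0.014, 0], "rotation": [0, 0, 0]},
    {"dp": [-0.04, -0.014, 0], "rotation": [0, 0, 0]},
  ],
)

```text
t: 32.72
eef_pos: [0.5248, 0.0011, 0.2512]
ee_rot: [-3.141, 0.0, -1.573]
force: [0.3, -0.0, 0.1]
width: 0.0799
gripper_force: 0.0
```

Run:
```python
from w import *
p,d,W=grab('top'); s,_,Ws=grab('side')
im=np.hstack([warp('top',p,.151),warp('top',p,.109)])
cv2.imwrite('pics/w8.png',cv2.resize(im[:,:,::-1],None,fx=1.25,fy=1.25))
hsv=cv2.cvtColor(p,cv2.COLOR_RGB2HSV)
m=(abs(W[...,0]-.425)<.06)&(abs(W[...,1]+.315)<.06)&(W[...,2]>.125); print(m.sum(),rect('top',m,.151))
k=m&(W[...,2]>.166); print(k.sum(),rect('top',k,.171))
# cup rim circle fit
Z=np.load('top0.npz'); p0,W0=Z['p'],Z['W']
goto(.633,.318,-90,.15)
```

```text
661 (array([ 0.4244, -0.3125]), array([ 424.8, -312.5]), array([53., 62.]), -0.7)
45 (array([ 0.425 , -0.3162]), array([ 425.1, -317.1]), array([11.9, 14.2]), -0.7)
turn tool-z deg 0.01
dp [-0.3154 -0.1073  0.1009] at [0.5257 0.0026 0.2509] [-1.7998e+02  1.0000e-02 -8.9990e+01] q6 -0.38
```

View pics/w8.png

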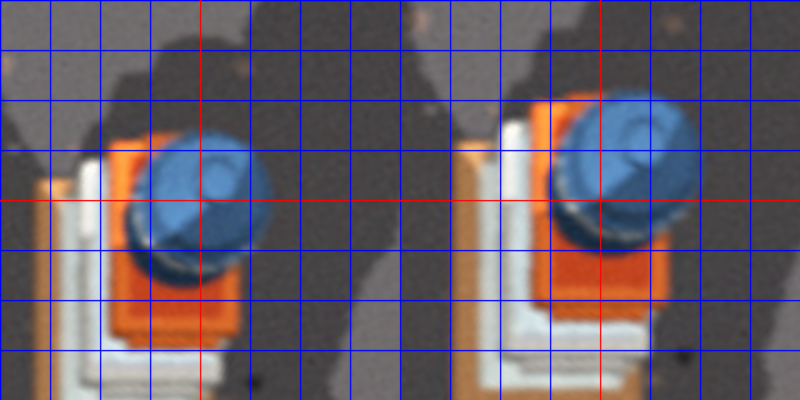

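The pot stands upright and centred within 1 mm: in the left panel its rim circle is centred at (201,200). Next is the drip cup.

carry_out(
  commands=[
    {"dp": [-0.035, -0.012, 0], "rotation": [0, 0, 0]},
    {"dp": [-0.04, -0.0135, 0], "rotation": [0, 0, 0]},
    {"dp": [-0.04, -0.0135, 0], "rotation": [0, 0, 0]},
    {"dp": [-0.04, -0.0135, 0], "rotation": [0, 0, 0]},
    {"dp": [-0.04, -0.0135, 0.01], "rotation": [0, 0, 0]},
    {"dp": [-0.04, -0.0135, 0.03], "rotation": [0, 0, 0]},
    {"dp": [-0.04, -0.0135, 0.03], "rotation": [0, 0, 0]},
    {"dp": [-0.04, -0.0135, 0.03], "rotation": [0, 0, 0]},
  ],
)

```text
t: 33.83
eef_pos: [0.6322, 0.3152, 0.1501]
ee_rot: [3.142, -0.0, -1.574]
force: [1.3, -0.3, -0.4]
width: 0.0803
gripper_force: 0.0
```

carry_out(
  commands=[
    {"dp": [0, 0, 0.02], "rotation": [0, 0, 0]},
    {"dp": [0, 0, 0], "rotation": [0, 0, 0]},
    {"dp": [0, 0, 0], "rotation": [0, 0, 0]},
  ],
)

```text
t: 34.2
eef_pos: [0.6323, 0.314, 0.1321]
ee_rot: [-3.141, 0.0, -1.574]
force: [-0.4, 0.0, -0.5]
width: 0.0798
gripper_force: 0.0
```

```bash
python3 -c "
from h import *
goto(.632,.3178,-91,.042)"
```

```text
turn tool-z deg 0.83
dp [-0.0038  0.0004  0.0901] at [0.6323 0.314  0.1321] [-1.7995e+02  1.0000e-02 -9.0170e+01] q6 -0.74
```

carry_out(
  commands=[
    {"dp": [-0.0038, 0.0004, 0.02], "rotation": [0, 0, 0]},
    {"dp": [0, 0, 0.02], "rotation": [0, 0, 0]},
    {"dp": [0, 0, 0.012], "rotation": [0, 0, 0]},
    {"dp": [0, 0, 0.006], "rotation": [0, 0, 0]},
    {"dp": [0, 0, 0.004], "rotation": [0, 0, 0]},
    {"dp": [0, 0, 0], "rotation": [0, 0, 0]},
  ],
)

```text
t: 34.95
eef_pos: [0.6315, 0.3182, 0.0693]
ee_rot: [-3.141, 0.0, -1.573]
force: [-0.3, 0.1, 0.6]
width: 0.0797
gripper_force: 0.0
```

Run:
```python
from h import *
goto(.632,.3178,-90,.042)
s,_,_=grab('side'); t,_,_=grab('top')
im=np.hstack([cv2.resize(s[150:260,80:200],None,fx=3.2,fy=3.2),cv2.resize(t[80:190,60:180],None,fx=3.2,fy=3.2)])
cv2.imwrite('pics/c9.png',im[:,:,::-1])
```

```text
turn tool-z deg -0.15
dp [ 0.0004 -0.0005  0.0273] at [0.6315 0.3182 0.0693] [-1.7999e+02  1.0000e-02 -9.0150e+01] q6 -0.74
```

View pics/c9.png

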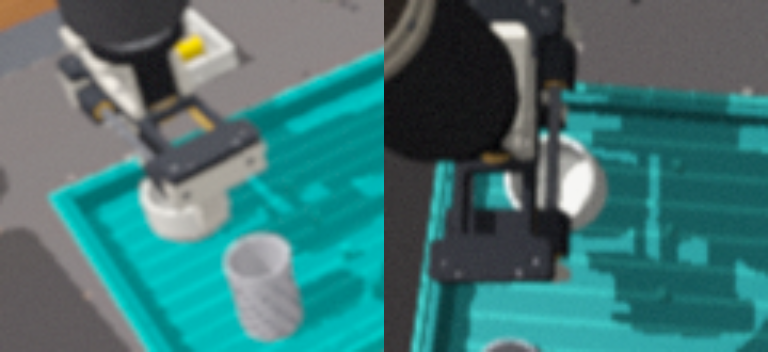

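The near finger is in front of the cup and no contact is felt. I'll lower and close.

carry_out(
  commands=[
    {"dp": [0, 0, 0.007], "rotation": [0, 0, 0]},
    {"dp": [0, 0, 0.008], "rotation": [0, 0, 0]},
    {"dp": [0, 0, 0.008], "rotation": [0, 0, 0]},
    {"dp": [0, 0, 0.004], "rotation": [0, 0, 0]},
    {"dp": [0, 0, 0], "rotation": [0, 0, 0]},
    {"dp": [0, 0, 0], "rotation": [0, 0, 0]},
  ],
)

```text
t: 35.8
eef_pos: [0.6316, 0.3183, 0.0423]
ee_rot: [-3.141, 0.0, -1.573]
force: [0.2, -0.4, -0.2]
width: 0.0799
gripper_force: 0.0
```

carry_out(
  commands=[
    {"dp": [0, 0, 0], "rotation": [0, 0, 0]},
    {"dp": [0, 0, 0], "rotation": [0, 0, 0]},
    {"dp": [0, 0, 0], "rotation": [0, 0, 0]},
    {"dp": [0, 0, 0], "rotation": [0, 0, 0]},
    {"dp": [0, 0, 0], "rotation": [0, 0, 0]},
  ],
  grip=0.055,
  force=14,
)

```text
t: 36.42
eef_pos: [0.6316, 0.3184, 0.0425]
ee_rot: [-3.141, 0.0, -1.573]
force: [0.2, -0.1, 2.3]
width: 0.0659
gripper_force: 14.0
```

carry_out(
  commands=[
    {"dp": [0, 0, -0.015], "rotation": [0, 0, 0]},
    {"dp": [0, 0, -0.03], "rotation": [0, 0, 0]},
    {"dp": [0, 0, -0.04], "rotation": [0, 0, 0]},
    {"dp": [0, 0, -0.03], "rotation": [0, 0, 0]},
    {"dp": [0, 0, 0], "rotation": [0, 0, 0]},
  ],
)

```text
t: 37.05
eef_pos: [0.6326, 0.319, 0.1612]
ee_rot: [-3.137, 0.003, -1.573]
force: [-0.6, 0.5, -1.4]
width: 0.0662
gripper_force: 14.0
```

```bash
python3 -c "
from h import *
goto(.6465,-.0953,-90,.15)"
```

```text
turn tool-z deg -0.13
dp [ 0.4143 -0.0139  0.0112] at [0.6326 0.319  0.1612] [-179.74    0.2   -90.13] q6 -0.74
```

carry_out(
  commands=[
    {"dp": [0.035, -0.0014, 0], "rotation": [0, 0, 0]},
    {"dp": [0.042, -0.0014, 0], "rotation": [0, 0, 0]},
    {"dp": [0.042, -0.0014, 0], "rotation": [0, 0, 0]},
    {"dp": [0.042, -0.0014, 0], "rotation": [0, 0, 0]},
    {"dp": [0.042, -0.0014, 0], "rotation": [0, 0, 0]},
    {"dp": [0.042, -0.0014, 0], "rotation": [0, 0, 0]},
    {"dp": [0.042, -0.0014, 0], "rotation": [0, 0, 0]},
    {"dp": [0.042, -0.0014, 0], "rotation": [0, 0, 0]},
  ],
)

```text
t: 38.05
eef_pos: [0.6409, -0.0123, 0.1564]
ee_rot: [3.14, -0.0, -1.574]
force: [0.7, 0.3, -0.2]
width: 0.0659
gripper_force: 14.0
```

carry_out(
  commands=[
    {"dp": [0.042, -0.0014, 0], "rotation": [0, 0, 0]},
    {"dp": [0.042, -0.0014, 0.02], "rotation": [0, 0, 0]},
    {"dp": [0, 0, 0.03], "rotation": [0, 0, 0]},
    {"dp": [0, 0, 0.03], "rotation": [0, 0, 0]},
    {"dp": [0, 0, 0.02], "rotation": [0, 0, 0]},
    {"dp": [0, 0, 0], "rotation": [0, 0, 0]},
    {"dp": [0, 0, 0], "rotation": [0, 0, 0]},
  ],
)

```text
t: 38.92
eef_pos: [0.6446, -0.0948, 0.0577]
ee_rot: [-3.141, -0.0, -1.573]
force: [0.5, -0.4, -0.9]
width: 0.0662
gripper_force: 14.0
```

```bash
python3 -c "
from h import *
goto(.647,-.0955,-90,.0385)"
```

```text
turn tool-z deg -0.14
dp [ 0.0007 -0.0024  0.0192] at [ 0.6446 -0.0948  0.0577] [-1.7998e+02 -1.0000e-02 -9.0140e+01] q6 -0.16
```

carry_out(
  commands=[
    {"dp": [0.0007, -0.0024, 0.004], "rotation": [0, 0, 0]},
    {"dp": [0, 0, 0.005], "rotation": [0, 0, 0]},
    {"dp": [0, 0, 0.004], "rotation": [0, 0, 0]},
    {"dp": [0, 0, 0.002], "rotation": [0, 0, 0]},
    {"dp": [0, 0, 0.0015], "rotation": [0, 0, 0]},
    {"dp": [0, 0, 0.001], "rotation": [0, 0, 0]},
    {"dp": [0, 0, 0], "rotation": [0, 0, 0]},
    {"dp": [0, 0, 0], "rotation": [0, 0, 0]},
  ],
)

```text
t: 39.92
eef_pos: [0.6468, -0.0955, 0.0397]
ee_rot: [-3.141, 0.0, -1.573]
force: [0.0, 0.4, -0.8]
width: 0.066
gripper_force: 14.0
```

carry_out(
  commands=[
    {"dp": [0, 0, 0.0008], "rotation": [0, 0, 0]},
    {"dp": [0, 0, 0.0006], "rotation": [0, 0, 0]},
    {"dp": [0, 0, 0], "rotation": [0, 0, 0]},
    {"dp": [0, 0, 0], "rotation": [0, 0, 0]},
  ],
)

```text
t: 40.42
eef_pos: [0.6467, -0.0956, 0.0384]
ee_rot: [-3.141, -0.0, -1.573]
force: [-1.6, 0.1, 1.7]
width: 0.066
gripper_force: 14.0
```

carry_out(
  commands=[
    {"dp": [0, 0, 0], "rotation": [0, 0, 0]},
    {"dp": [0, 0, 0], "rotation": [0, 0, 0]},
    {"dp": [0, 0, 0], "rotation": [0, 0, 0]},
    {"dp": [0, 0, -0.01], "rotation": [0, 0, 0]},
    {"dp": [0, 0, -0.03], "rotation": [0, 0, 0]},
    {"dp": [0, 0, -0.04], "rotation": [0, 0, 0]},
    {"dp": [0, 0, -0.05], "rotation": [0, 0, 0]},
    {"dp": [0, 0, -0.05], "rotation": [0, 0, 0]},
  ],
  grip=0.08,
)

```text
t: 41.42
eef_pos: [0.6465, -0.0956, 0.2206]
ee_rot: [-3.141, -0.0, -1.573]
force: [1.2, 0.8, 0.4]
width: 0.08
gripper_force: 0.0
```

carry_out(
  commands=[
    {"dp": [-0.035, 0.015, 0], "rotation": [0, 0, 0]},
    {"dp": [-0.04, 0.015, 0], "rotation": [0, 0, 0]},
    {"dp": [-0.04, 0.015, 0], "rotation": [0, 0, 0]},
    {"dp": [-0.04, 0.015, 0], "rotation": [0, 0, 0]},
    {"dp": [-0.04, 0.015, 0], "rotation": [0, 0, 0]},
    {"dp": [-0.04, 0.015, 0], "rotation": [0, 0, 0]},
    {"dp": [-0.02, 0.005, 0], "rotation": [0, 0, 0]},
    {"dp": [0, 0, 0], "rotation": [0, 0, 0]},
  ],
)

```text
t: 42.42
eef_pos: [0.5523, 0.1607, 0.2188]
ee_rot: [-3.141, 0.0, -1.571]
force: [-0.5, 0.3, 0.5]
width: 0.0799
gripper_force: 0.0
```

Run:
```python
from w import *
X=np.array([1.,0]);Y=np.array([0,1.])
p,d,W=grab('top'); s,ds,Ws=grab('side')
cc=np.array([.6468,-.0955])
np.savez('t10.npz',p=p,W=W,s=s,Ws=Ws)
im=np.hstack([warp('top',p,.046,cc,X,Y),warp('side',s,.046,cc,X,Y)])
im2=np.hstack([warp('top',p,.088,[.485,.332],X,Y),warp('side',s,.088,[.485,.332],X,Y)])
cv2.imwrite('pics/w10.png',cv2.resize(np.vstack([im,im2])[:,:,::-1],(600,600)))
goto(.485,.332,-90,.2)
```

```text
turn tool-z deg -0.14
dp [-0.1727  0.0676  0.0184] at [0.5526 0.1593 0.2184] [-1.7999e+02 -1.0000e-02 -9.0140e+01] q6 -0.62
```

View pics/w10.png

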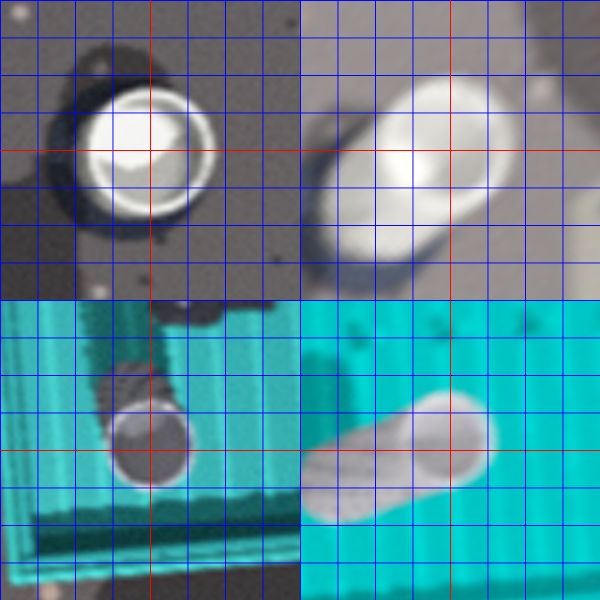

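The cup is centred on the coaster within 1 mm (top-left panel, rim centre (150,152)). The strainer rim is at (151,444) in the bottom-left panel, which gives (0.4855, 0.3288).

carry_out(
  commands=[
    {"dp": [-0.035, 0.013, 0], "rotation": [0, 0, 0]},
    {"dp": [-0.035, 0.014, 0], "rotation": [0, 0, 0]},
    {"dp": [-0.035, 0.014, 0], "rotation": [0, 0, 0]},
    {"dp": [-0.035, 0.014, 0], "rotation": [0, 0, 0]},
    {"dp": [-0.029, 0.012, 0], "rotation": [0, 0, 0]},
    {"dp": [0, 0, 0.03], "rotation": [0, 0, 0]},
    {"dp": [0, 0, 0.03], "rotation": [0, 0, 0]},
    {"dp": [0, 0, 0], "rotation": [0, 0, 0]},
  ],
)

```text
t: 43.52
eef_pos: [0.4855, 0.3268, 0.1561]
ee_rot: [3.138, -0.004, -1.575]
force: [-0.5, 0.4, -0.6]
width: 0.08
gripper_force: 0.0
```

```bash
python3 -c "
from h import *
goto(.4855,.3288,-90,.075)"
```

```text
turn tool-z deg -0.24
dp [-0.002  -0.      0.0811] at [0.4855 0.3268 0.1561] [179.82  -0.21 -90.24] q6 -0.93
```

carry_out(
  commands=[
    {"dp": [-0.002, 0, 0.01], "rotation": [0, 0, 0]},
    {"dp": [0, 0, 0.02], "rotation": [0, 0, 0]},
    {"dp": [0, 0, 0.02], "rotation": [0, 0, 0]},
    {"dp": [0, 0, 0.015], "rotation": [0, 0, 0]},
    {"dp": [0, 0, 0.01], "rotation": [0, 0, 0]},
    {"dp": [0, 0, 0.005], "rotation": [0, 0, 0]},
    {"dp": [0, 0, 0], "rotation": [0, 0, 0]},
    {"dp": [0, 0, 0], "rotation": [0, 0, 0]},
  ],
)

```text
t: 44.52
eef_pos: [0.4861, 0.3312, 0.0788]
ee_rot: [-3.141, 0.001, -1.573]
force: [-1.3, -0.6, -0.4]
width: 0.08
gripper_force: 0.0
```

carry_out(
  commands=[
    {"dp": [0, 0, 0], "rotation": [0, 0, 0]},
    {"dp": [0, 0, 0], "rotation": [0, 0, 0]},
    {"dp": [0, 0, 0], "rotation": [0, 0, 0]},
    {"dp": [0, 0, 0], "rotation": [0, 0, 0]},
    {"dp": [0, 0, 0], "rotation": [0, 0, 0]},
  ],
  grip=0.038,
  force=8,
)

```text
t: 45.15
eef_pos: [0.4859, 0.3309, 0.0782]
ee_rot: [3.142, -0.0, -1.573]
force: [0.0, 0.4, 0.1]
width: 0.048
gripper_force: 8.0
```

```bash
python3 -c "
from h import *
goto(.6467,-.0956,-90,.15)"
```

```text
turn tool-z deg -0.15
dp [ 0.4265 -0.1608 -0.0718] at [0.4859 0.3309 0.0782] [180.    -0.   -90.15] q6 -0.93
```

carry_out(
  commands=[
    {"dp": [0, 0, -0.015], "rotation": [0, 0, 0]},
    {"dp": [0, 0, -0.03], "rotation": [0, 0, 0]},
    {"dp": [0, 0, -0.04], "rotation": [0, 0, 0]},
    {"dp": [0, 0, -0.025], "rotation": [0, 0, 0]},
    {"dp": [0, 0, 0], "rotation": [0, 0, 0]},
  ],
)

```text
t: 45.78
eef_pos: [0.4868, 0.3318, 0.1916]
ee_rot: [-3.138, 0.004, -1.573]
force: [-0.6, 0.6, -1.8]
width: 0.0479
gripper_force: 8.0
```

Run:
```python
from w import *
s,_,_=grab('side')
cv2.imwrite('pics/c11.png',cv2.resize(s[120:290,80:260],None,fx=3,fy=3)[:,:,::-1])
goto(.6467,-.0956,-90,.17)
```

```text
turn tool-z deg -0.15
dp [ 0.4268 -0.1606  0.0199] at [0.4861 0.3312 0.1899] [-1.7991e+02  1.3000e-01 -9.0150e+01] q6 -0.93
```

View pics/c11.png

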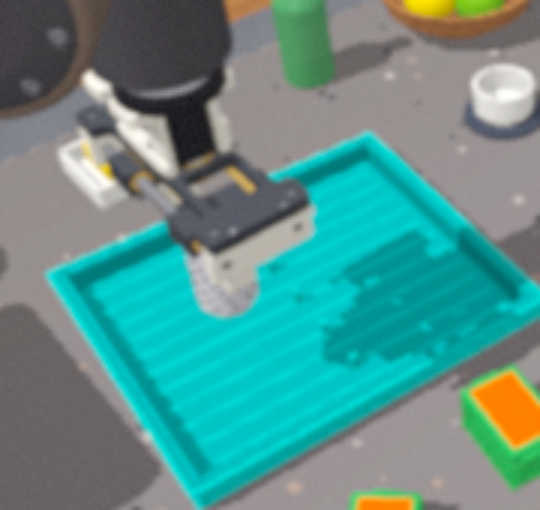

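carry_out(
  commands=[
    {"dp": [0.03, -0.012, 0], "rotation": [0, 0, 0]},
    {"dp": [0.039, -0.0148, 0], "rotation": [0, 0, 0]},
    {"dp": [0.039, -0.0148, 0], "rotation": [0, 0, 0]},
    {"dp": [0.039, -0.0148, 0], "rotation": [0, 0, 0]},
    {"dp": [0.039, -0.0148, 0], "rotation": [0, 0, 0]},
    {"dp": [0.039, -0.0148, 0], "rotation": [0, 0, 0]},
    {"dp": [0.039, -0.0148, 0], "rotation": [0, 0, 0]},
    {"dp": [0.039, -0.0148, 0], "rotation": [0, 0, 0]},
  ],
)

```text
t: 46.82
eef_pos: [0.6004, 0.0261, 0.1873]
ee_rot: [3.14, -0.0, -1.574]
force: [0.5, -0.3, -0.5]
width: 0.0478
gripper_force: 8.0
```

carry_out(
  commands=[
    {"dp": [0.039, -0.0148, 0], "rotation": [0, 0, 0]},
    {"dp": [0.039, -0.0148, 0], "rotation": [0, 0, 0]},
    {"dp": [0.039, -0.0148, 0.01], "rotation": [0, 0, 0]},
    {"dp": [0.004, 0, 0.02], "rotation": [0, 0, 0]},
    {"dp": [0, 0, 0.01], "rotation": [0, 0, 0]},
    {"dp": [0, 0, 0], "rotation": [0, 0, 0]},
    {"dp": [0, 0, 0], "rotation": [0, 0, 0]},
  ],
)

```text
t: 47.7
eef_pos: [0.6451, -0.0929, 0.1488]
ee_rot: [-3.141, -0.0, -1.572]
force: [0.6, 0.7, 0.3]
width: 0.0476
gripper_force: 8.0
```

Run:
```python
from w import *
goto(.6467,-.0932,-90,.079)
s,_,Ws=grab('side'); p,_,W=grab('top')
cv2.imwrite('pics/c12.png',np.hstack([cv2.resize(s[80:200,200:310],None,fx=3.5,fy=3.5),cv2.resize(p[80:200,230:340],None,fx=3.5,fy=3.5)])[:,:,::-1])
```

```text
turn tool-z deg -0.09
dp [ 0.0003 -0.0016  0.0698] at [ 0.6451 -0.0929  0.1488] [-1.7996e+02 -1.0000e-02 -9.0090e+01] q6 -0.16
```

View pics/c12.png

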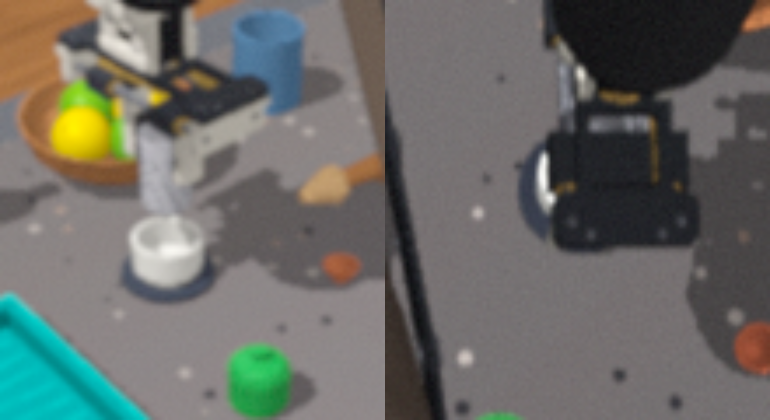

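carry_out(
  commands=[
    {"dp": [0, -0.0016, 0.012], "rotation": [0, 0, 0]},
    {"dp": [0, 0, 0.012], "rotation": [0, 0, 0]},
    {"dp": [0, 0, 0.008], "rotation": [0, 0, 0]},
    {"dp": [0, 0, 0.008], "rotation": [0, 0, 0]},
    {"dp": [0, 0, 0.008], "rotation": [0, 0, 0]},
    {"dp": [0, 0, 0], "rotation": [0, 0, 0]},
  ],
)

```text
t: 48.55
eef_pos: [0.6459, -0.0936, 0.0993]
ee_rot: [3.14, -0.0, -1.574]
force: [-0.4, 0.1, -0.1]
width: 0.0482
gripper_force: 8.0
```

carry_out(
  commands=[
    {"dp": [0, 0, 0.006], "rotation": [0, 0, 0]},
    {"dp": [0, 0, 0.005], "rotation": [0, 0, 0]},
    {"dp": [0, 0, 0.004], "rotation": [0, 0, 0]},
    {"dp": [0, 0, 0.002], "rotation": [0, 0, 0]},
    {"dp": [0, 0, 0], "rotation": [0, 0, 0]},
    {"dp": [0, 0, 0], "rotation": [0, 0, 0]},
  ],
)

```text
t: 49.3
eef_pos: [0.6465, -0.0936, 0.0834]
ee_rot: [-3.141, 0.0, -1.573]
force: [-0.7, 0.1, -0.5]
width: 0.0479
gripper_force: 8.0
```

carry_out(
  commands=[
    {"dp": [0, 0, 0.0015], "rotation": [0, 0, 0]},
    {"dp": [0, 0, 0.001], "rotation": [0, 0, 0]},
    {"dp": [0, 0, 0.001], "rotation": [0, 0, 0]},
    {"dp": [0, 0, 0], "rotation": [0, 0, 0]},
    {"dp": [0, 0, 0], "rotation": [0, 0, 0]},
  ],
)

```text
t: 49.92
eef_pos: [0.6463, -0.0936, 0.0797]
ee_rot: [3.142, -0.0, -1.573]
force: [0.0, -0.3, -2.1]
width: 0.0479
gripper_force: 8.0
```

carry_out(
  commands=[
    {"dp": [0, 0, 0.0004], "rotation": [0, 0, 0]},
    {"dp": [0, 0, 0.0003], "rotation": [0, 0, 0]},
    {"dp": [0, 0, 0], "rotation": [0, 0, 0]},
    {"dp": [0, 0, 0], "rotation": [0, 0, 0]},
  ],
)

```text
t: 50.42
eef_pos: [0.6464, -0.0936, 0.0792]
ee_rot: [-3.141, -0.0, -1.573]
force: [-0.9, 0.8, 2.8]
width: 0.0478
gripper_force: 8.0
```

carry_out(
  commands=[
    {"dp": [0, 0, 0], "rotation": [0, 0, 0]},
    {"dp": [0, 0, 0], "rotation": [0, 0, 0]},
    {"dp": [0, 0, 0], "rotation": [0, 0, 0]},
    {"dp": [0, 0, 0], "rotation": [0, 0, 0]},
    {"dp": [0, 0, -0.01], "rotation": [0, 0, 0]},
    {"dp": [0, 0, -0.03], "rotation": [0, 0, 0]},
    {"dp": [0, 0, -0.05], "rotation": [0, 0, 0]},
    {"dp": [0, 0, -0.05], "rotation": [0, 0, 0]},
  ],
  grip=0.075,
)

```text
t: 51.42
eef_pos: [0.6462, -0.0937, 0.2211]
ee_rot: [-3.141, -0.0, -1.573]
force: [0.2, 0.3, 0.5]
width: 0.0751
gripper_force: 0.0
```

carry_out(
  commands=[
    {"dp": [-0.035, 0, 0], "rotation": [0, 0, 0]},
    {"dp": [-0.04, 0, 0], "rotation": [0, 0, 0]},
    {"dp": [-0.04, 0, 0], "rotation": [0, 0, 0]},
    {"dp": [-0.04, 0, 0], "rotation": [0, 0, 0]},
    {"dp": [-0.04, 0, 0], "rotation": [0, 0, 0]},
    {"dp": [-0.03, 0, 0], "rotation": [0, 0, 0]},
    {"dp": [0, 0, 0], "rotation": [0, 0, 0]},
  ],
)

```text
t: 52.3
eef_pos: [0.6469, 0.1335, 0.2196]
ee_rot: [-3.141, 0.0, -1.571]
force: [-0.3, 0.4, -0.1]
width: 0.075
gripper_force: 0.0
```

Run:
```python
from w import *
s,_,_=grab('side'); p,_,_=grab('top')
cv2.imwrite('pics/c13.png',np.hstack([cv2.resize(s[90:200,220:390],(510,330),interpolation=2),cv2.resize(p[90:200,240:330],(270,330),interpolation=2)])[:,:,::-1])
```

```text
(no output)
```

View pics/c13.png

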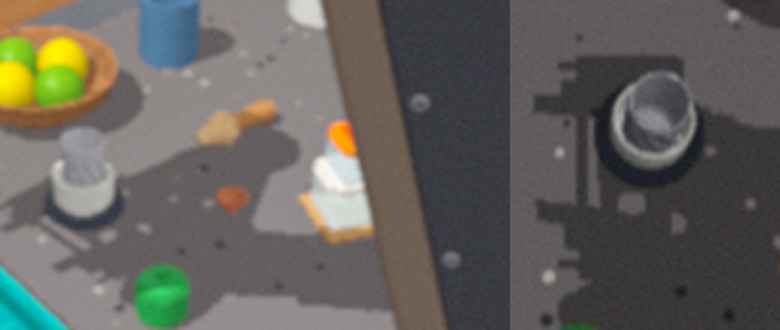

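The strainer stands upright inside the cup on the coaster (side crop (83,170)). The stack is standing and the reamer is untouched. I'll hand in.

```bash
python3 -c "
from station import arm
print(arm.job_done())"
```

```text
the job is handed in; nothing more can be done
None
```

I handed the job in with everything set down in the order asked: both tubs and the blue pot stacked on the cork mat, the strainer standing in the drip cup on the coaster, and the reamer left where it lay. My top-camera checks put the tubs, pot and cup within about 1 mm of centre; I only checked the strainer by eye.

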